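# Make up the reducing stack on an antenna mount at the tailgate

### The job

First pull the grey protective sleeve off the mount's stud and stand it upright on the narrow raised rail. Then thread every aluminium reducing ring that is there onto the stud, widest at the bottom and each one narrower than the one below, all lying flat on one another, and finish by putting the steel end cap over the stud so that it rests on the top ring. Leave the tools and other things on the tailgate where they are.

Things in the scene. Friction and masses are not known exactly. Their poses are not given: they have to be found in the camera images.
- mount: Antenna mount, fixed: square dark steel plate 110 x 110 mm, 12 mm thick, with an upright round bare steel stud in its middle, 20 mm in diameter, rising 116 mm above the plate (its top is 128 mm above the tailgate); the last 12 mm of the stud taper to 8 mm. Origin: centre of the plate's underside, on the stud's axis; z up along the stud.
- rail: Narrow raised rail, fixed: a level aluminium bar 180 mm long (along its x axis) and 30 mm wide (along its y axis), on two short posts with a flat foot plate 170 x 70 mm; its flat top is 80 mm above the tailgate. Origin: on the tailgate under the middle of the bar.
- rail_top (a point): Middle of the flat top of the narrow rail; x along the bar, y across it, z up.
- sleeve: Grey plastic protective tube, open at both ends, 44 mm outside diameter, 25 mm bore, 100 mm tall, about 0.16 kg; at the start it stands upright on the mount's plate around the stud, whose tip shows 16 mm above it. Origin: centre of its lower end; z along the tube.
- cap: Bright steel end cap like a closed tube, standing on its open end: 38 mm outside diameter, 72 mm tall, bore 25 mm and 62 mm deep from below, closed on top, about 0.12 kg. Origin: centre of its open lower end; z up. Pushed over the stud it comes to rest on the topmost ring.
- ring_68: Plain aluminium reducing ring, 68 mm outside diameter, 24 mm bore, 20 mm thick, lying flat; may be absent from the job. Origin: centre of its underside; z up along its axis.
- ring_61: Plain aluminium reducing ring, 61 mm outside diameter, 24 mm bore, 20 mm thick, lying flat; may be absent from the job. Origin: centre of its underside; z up along its axis.
- ring_54: Plain aluminium reducing ring, 54 mm outside diameter, 24 mm bore, 20 mm thick, lying flat; may be absent from the job. Origin: centre of its underside; z up along its axis.
- ring_47: Plain aluminium reducing ring, 47 mm outside diameter, 24 mm bore, 20 mm thick, lying flat; may be absent from the job. Origin: centre of its underside; z up along its axis.
- ring_40: Plain aluminium reducing ring, 40 mm outside diameter, 24 mm bore, 20 mm thick, lying flat; may be absent from the job. Origin: centre of its underside; z up along its axis.
- tape: Bystander: yellow and black tape measure, 70 x 35 x 62 mm high. Origin: centre of its underside.
- screwdriver: Bystander: screwdriver 200 mm long lying along its x axis. Origin: middle of its length, on the tailgate.
- wrench: Bystander: steel wrench 190 mm long lying along its x axis. Origin: middle of its length, on the tailgate.
- foot: Bystander: small solid round cork pad, 32 mm diameter, 14 mm high, no hole. Origin: centre of its underside.
- torch: Bystander: blue torch 145 mm long, 38 mm thick, lying along its x axis. Origin: middle of its length, on the tailgate.
- spray: Bystander: standing can 54 mm diameter, 150 mm high. Origin: centre of its underside.

How it is judged:
By the outcome, as a careful person would: the job done as asked, in the order asked, and still so for the second after the job is handed in, with the robot touching nothing.
Of ring_68, ring_61, ring_54, ring_47, ring_40 only 3 to 5 are there at a start; the rules pass over those that are not, and their reading is None.
At some moment in a run one of ring_68, ring_61, ring_54, ring_47, ring_40 may be knocked a few centimetres aside while the robot is not near it.
It also fails if it takes over 210 s, if anything falls off the work surface, if the arm or the gripper's body presses on something with over 40 N, if the wrist force passes 120 N, or if a joint passes its speed limit or range.

### The arm

A 6-joint arm with a two-finger parallel gripper is mounted at the origin on the work surface. World frame = base frame: x ahead of the robot, y to its left, z up, the work surface at z = 0. Lengths are in m, angles in rad, forces in N, time in s.
With the tool pointing down it reaches from about 0.35 to 0.875 m from the base axis. Payload 15.5 kg.
Tool frame: the origin (TCP) lies where the fingers leave the gripper's body, on its centre line; the fingertips stand 73 mm ahead of it and the grasp point (between the pads) lies 54 mm ahead of it (bot.tips_ahead is the distance from the TCP to the fingertips, in m); z points along the fingers, y is the direction in which the jaws open and shut (so a half turn about z gives the same grasp; the last joint's range is limited). The gripper opens to 85 mm and grips with 20 to 120 N. Pads are 22 mm wide; open, the fingers measure 114 mm over their backs; the gripper's body (76 mm by 85 mm) begins 54 mm behind the grasp point. The pads swing forward as they close: fully open they stand 13 mm farther back than shut.
Start: joints at [-1.355, 0.494, 1.345, -0, 1.302, -0.096], TCP at [0.192, -0.595, 0.304] pointing down, gripper open.
Joint ranges: [-2.91, 2.91], [-0.82, 2.16], [0.22, 2.67], [-1.22, 4.37], [0.12, 2.79], [-3.08, 3.08]. Speed limits (rad/s): [1.89, 1.89, 2.57, 3.01, 3.01, 3.01].

### API

Orientations are given as [roll, pitch, yaw] about the fixed x, y, z axes, in that order (R = Rz(yaw) Ry(pitch) Rx(roll)).
In Python, from bench import bot, read_camera, camera_info gives the robot as it stands.
- The arm moves only by the tool servo_tool, never from a script. Its argument "moves" is a list of rows, each a list of 3 entries, a list of its own where there are three numbers: the turn, a rotation vector about the tool's x, y, z in degrees, then the shift along the tool's x, y, z in cm, then the opening, from -1 (shut) to 1 (fully open). A call has 1 to 5 rows; each row shifts and turns the commanded pose from where the row before left it, along the tool's axes as they then stand; what a row does not reach is not made up. A row lasts 1/12 s, in which the tool goes at most 41.7 mm and 7.16 degrees, less where a joint would pass 70% of its speed; a pose out of reach is approached as far as the arm can. A call is refused whole if a number of a shift passes 4.17 or a number of a turn 7.16, either way. A call with a gripper value outside its range is refused whole. The fingers move at their own pace and stop on an object; "newtons" is the grip in N (left out, the last holds). Time passes only in rows, so rows that do not move let the fingers close. It gives the time, the measured TCP pose, the force and the opening at its end, in the units of the state.
- bot.read_state(): the state, without advancing time (a new reading comes with each control period).
- read_camera(name): name is "side" or "top"; returns the picture (384x512x3 uint8, blue, green, red); there is no depth.
- camera_info(name): a dict with "vfov" (degrees; the focal length in pixels is half the picture's height over the tangent of half this angle, whatever the lens; pixels are square), "cx", "cy" (the principal point, pixels), "cam_to_world" (4x4, takes a point from camera to world coordinates). Camera axes: x right, y down, z forward; pixel columns grow to the right and rows downward; lengths in m; the calibration is good to about 2 mm. A picture is of the moment at which its call begins. camera_info takes no time and is no camera call.
- bot.close_job(): hands the job in, once; it reports no verdict.
The state is a dict: "time": time; "joint_positions": joint angles; "joint_vel": joint speeds; "tau": joint torques, N m; "ee_pos": TCP position; "ee_rot": TCP orientation; "force": force on the tool from outside, world axes, zero at the start; "ft_torque": the same for the moment, N m; "width": finger opening in m.
Only numpy, scipy, OpenCV 4.12 (cv2) and the standard library are available. Lean on these libraries where they do the work, as an engineer would, in place of code of your own. Each camera call takes 0.05 s, during which the arm holds its last target.

## Working session

There is one attempt and no reset: what is moved stays moved. The work goes in short steps, Python scripts to look and compute and a tool call to move; the robot and the scene stay as the last step left them, time stands still between calls to the robot, and variables do not carry over. Pictures are saved under pics/ and viewed, and the job is handed in when it is done.

Besides the shell and the picture viewer there is one more tool, called after "Emit:" as name(argument=value, ...) on one line, values as JSON. servo_tool: Moves the arm, as the interface text tells. Its arguments: {"type":"object","properties":{"moves":{"type":"array","items":{"type":"array"}},"newtons":{"type":"number"}},"required":["moves"]}

```bash
ls; mkdir -p pics
python3 - <<'E'
from bench import bot, read_camera, camera_info
import cv2, numpy as np
for n in("side","top"):
    im=read_camera(n); cv2.imwrite(f"pics/{n}0.png",im); ci=camera_info(n); print(n,ci)
print(bot.read_state())
E
```

```text
pics
side {'vfov': 50.025257332498285, 'cx': 250.14325716623406, 'cy': 194.07916704403564, 'cam_to_world': array([[ 0.9932231 , -0.08069636,  0.08364188,  0.49501163],
       [-0.11602873, -0.73009171,  0.67342663, -0.77231647],
       [ 0.00672316, -0.67856775, -0.73450705,  0.91995955],
       [ 0.        ,  0.        ,  0.        ,  1.        ]])}
top {'vfov': 42.64602993851972, 'cx': 263.92780904973904, 'cy': 182.4139705253731, 'cam_to_world': array([[ 0.00604362, -0.99683498,  0.07926855,  0.45054656],
       [-0.99984789, -0.00732072, -0.01583031,  0.03211709],
       [ 0.01636051, -0.07916082, -0.99672759,  1.73831382],
       [ 0.        ,  0.        ,  0.        ,  1.        ]])}
{'time': 0.1, 'joint_positions': array([-1.35449860e+00,  4.94107941e-01,  1.34605684e+00,  3.82238678e-06,
        1.30253008e+00, -9.54989527e-02]), 'joint_vel': array([-0.00023767, -0.00199498, -0.00089441, -0.00098511, -0.00017883,
       -0.00079394]), 'tau': array([ 3.15702178e-03, -8.83587813e+01, -3.84559357e+01, -1.81630344e-04,
        5.20002839e-03,  2.78759740e-05]), 'ee_pos': array([ 0.19168198, -0.59462068,  0.30337217]), 'ee_rot': array([-3.14049581e+00, -1.08768048e-04,  3.11795601e-01]), 'force': array([ 0.90045871, -0.69366191,  0.22416175]), 'ft_torque': array([ 0.02627673, -0.03066786,  0.05754212]), 'width': 0.08555439996414574}
```

View pics/side0.png

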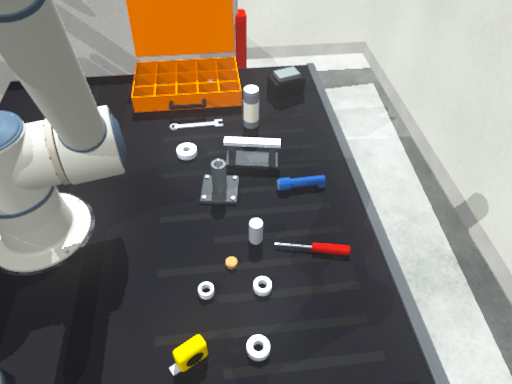

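View pics/top0.png

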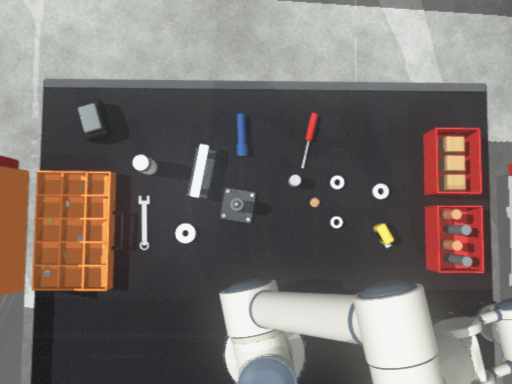

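The side view shows four rings at about (186,151), (206,290), (262,286) and (258,348), the cap at (256,231), the mount and sleeve at (220,180), and the rail at (252,150). The top view shows the rings at (185,233), (336,222), (337,182) and (380,191). Next I'll zoom in and measure.

```bash
cat > h.py <<'E'
from bench import bot, read_camera, camera_info
import cv2, numpy as np
CI={n:camera_info(n) for n in("side","top")}
def ray(n,u,v):
    c=CI[n]; f=192/np.tan(np.radians(c["vfov"])/2); T=np.array(c["cam_to_world"])
    d=T[:3,:3]@np.array([(u-c["cx"])/f,(v-c["cy"])/f,1.]); return T[:3,3],d
def onz(n,u,v,z):
    o,d=ray(n,u,v); return o+d*(z-o[2])/d[2]
def proj(n,p):
    c=CI[n]; f=192/np.tan(np.radians(c["vfov"])/2); T=np.array(c["cam_to_world"])
    q=T[:3,:3].T@(np.array(p)-T[:3,3]); return np.array([c["cx"]+f*q[0]/q[2],c["cy"]+f*q[1]/q[2]])
def two(a,b):
    o1,d1=ray("side",*a);o2,d2=ray("top",*b)
    A=np.stack([d1,-d2],1);s=np.linalg.lstsq(A,o2-o1,rcond=None)[0]
    p,q=o1+s[0]*d1,o2+s[1]*d2; return (p+q)/2,np.linalg.norm(p-q)
def blobs(im,thr=130,lo=30,hi=900):
    hsv=cv2.cvtColor(im,cv2.COLOR_BGR2HSV)
    m=((hsv[...,2]>thr)&(hsv[...,1]<60)).astype(np.uint8)
    cs,_=cv2.findContours(m,cv2.RETR_EXTERNAL,cv2.CHAIN_APPROX_NONE)
    return [c[:,0] for c in cs if lo<cv2.contourArea(c)<hi]
E
python3 - <<'E'
from h import *
for n in("side","top"):
    im=cv2.imread(f"pics/{n}0.png")
    print(n)
    for c in blobs(im):
        x,y,w,h=cv2.boundingRect(c);
        p=onz(n,x+w/2-.5,y+h/2-.5,.02)
        print((x,y,w,h),cv2.contourArea(c),p.round(3),np.round(cv2.fitEllipse(c)[1],1))
s=cv2.imread("pics/side0.png");t=cv2.imread("pics/top0.png")
cv2.imwrite("pics/z1.png",cv2.resize(s[110:300,150:350],None,fx=4,fy=3,interpolation=cv2.INTER_CUBIC)[:600])
cv2.imwrite("pics/z2.png",cv2.resize(t[130:260,120:270],None,fx=4.5,fy=4.5,interpolation=cv2.INTER_CUBIC)[:600])
E
```

```text
side
(169, 363, 11, 13) 71.0 [ 0.377 -0.434  0.02 ] [ 9. 11.]
(246, 334, 25, 27) 494.0 [ 0.561 -0.408  0.02 ] [24.  26.3]
(197, 281, 18, 19) 230.0 [ 0.452 -0.253  0.02 ] [16.3 18.2]
(253, 275, 19, 21) 296.0 [ 0.591 -0.254  0.02 ] [18.7 20.2]
(274, 242, 38, 6) 61.0 [ 0.689 -0.142  0.02 ] [ 2.4 44.8]
(249, 217, 15, 28) 281.0 [ 0.598 -0.085  0.02 ] [13.1 29.2]
(226, 175, 12, 27) 236.5 [0.544 0.084 0.02 ] [11.2 30.3]
(201, 174, 11, 27) 201.0 [0.468 0.096 0.02 ] [ 9.7 31. ]
(211, 155, 18, 14) 115.0 [0.516 0.205 0.02 ] [10.5 18.2]
(236, 151, 33, 15) 370.5 [0.622 0.21  0.02 ] [13.6 39.5]
(176, 142, 21, 18) 289.5 [0.41 0.27 0.02] [17.6 21.1]
(223, 136, 58, 12) 517.0 [0.63  0.292 0.02 ] [10.  79.9]
(169, 118, 55, 12) 213.5 [0.447 0.411 0.02 ] [ 6.8 62.1]
(243, 100, 16, 23) 275.5 [0.647 0.464 0.02 ] [17.1 23.6]
(243, 84, 16, 13) 137.0 [0.663 0.599 0.02 ] [11.9 15.4]
top
(22, 361, 8, 21) 44.0 [-0.057  0.806  0.02 ] [ 7.3 18.1]
(480, 309, 32, 56) 898.5 [ 0.06  -0.796  0.02 ] [30.  54.7]
(462, 257, 10, 9) 63.5 [ 0.318 -0.703  0.02 ] [8.6 9.6]
(492, 244, 6, 17) 42.5 [ 0.349 -0.802  0.02 ] [ 4.5 16.9]
(461, 225, 11, 10) 67.0 [ 0.427 -0.704  0.02 ] [ 8.8 10.1]
(175, 223, 21, 21) 311.0 [0.409 0.277 0.02 ] [19.8 20.1]
(330, 216, 13, 12) 108.0 [ 0.452 -0.248  0.02 ] [11.5 12.1]
(230, 198, 13, 13) 108.5 [0.511 0.102 0.02 ] [11.7 12. ]
(138, 196, 12, 54) 285.0 [0.445 0.422 0.02 ] [11.5 56.4]
(372, 183, 17, 16) 191.0 [ 0.562 -0.403  0.02 ] [15.  16.4]
(506, 176, 6, 110) 176.5 [ 0.424 -0.854  0.02 ] [  4.7 117.6]
(330, 175, 15, 14) 143.5 [ 0.592 -0.252  0.02 ] [13.3 13.9]
(289, 175, 12, 11) 93.0 [ 0.596 -0.102  0.02 ] [10.5 11.5]
(143, 163, 13, 11) 43.5 [0.635 0.407 0.02 ] [ 8.8 12.5]
(132, 154, 17, 17) 197.5 [0.656 0.439 0.02 ] [15.7 16.2]
(187, 144, 22, 54) 527.0 [0.627 0.238 0.02 ] [11.3 71.6]
(301, 141, 8, 27) 35.5 [ 0.689 -0.138  0.02 ] [ 2.2 29.1]
(78, 104, 22, 28) 388.5 [0.812 0.624 0.02 ] [18.5 29. ]
```

View pics/z1.png

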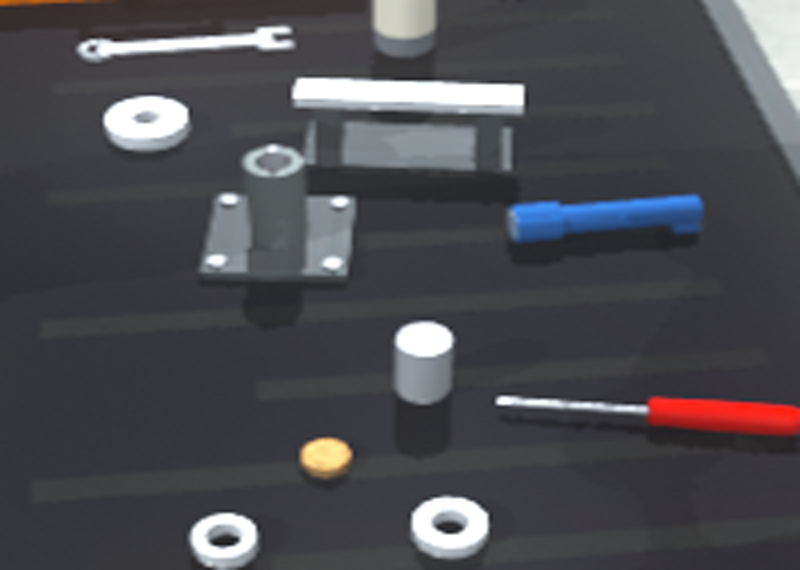

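View pics/z2.png

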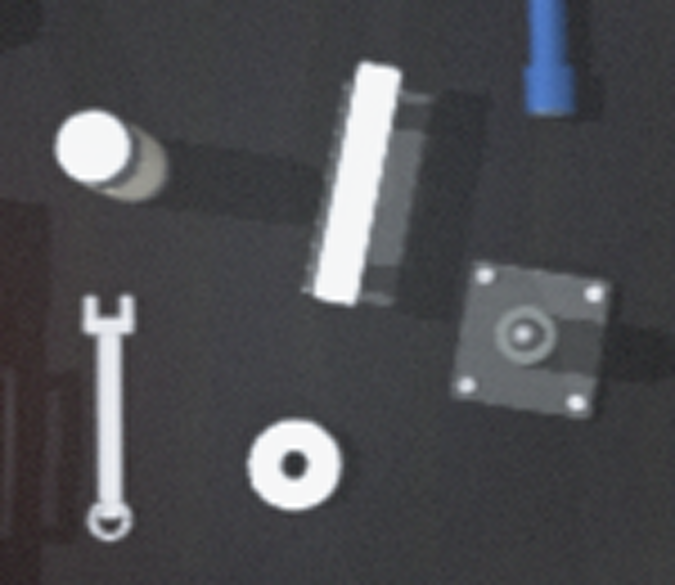

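```bash
cat >> h.py <<'E'
def measure(ims,verbose=True):
    out={}
    S=[(cv2.minEnclosingCircle(c),cv2.fitEllipse(c),c) for c in blobs(ims["side"])]
    T=[(cv2.fitEllipse(c),c) for c in blobs(ims["top"])]
    for e,c in T:
        if max(e[1])/min(e[1])>1.25: continue
        p=onz("top",*e[0],.01)
        for _,e2,c2 in S:
            q=onz("side",*e2[0],.01)
            if np.linalg.norm(p-q)<.02:
                dz=1.728; w=np.mean(e[1])+.35
                if verbose: print("obj top",p[:2].round(4),"side",q[:2].round(4),"mean",((p+q)/2)[:2].round(4),"dia",round(np.mean(e[1])*3.45,1))
def shot(tag):
    ims={}
    for n in("side","top"):
        ims[n]=read_camera(n); cv2.imwrite(f"pics/{n}_{tag}.png",ims[n])
    return ims
E
python3 - <<'E'
from h import *
ims={n:cv2.imread(f"pics/{n}0.png") for n in("side","top")}
measure(ims)
# cap: silhouette centres at mid height
for n,bb in(("side",(249,217,15,28)),("top",(289,175,12,11))):
    c=[c for c in blobs(ims[n]) if cv2.boundingRect(c)==bb][0]; e=cv2.fitEllipse(c)
    m=cv2.moments(c);u=(m['m10']/m['m00'],m['m01']/m['m00']); print("cap",n,u,onz(n,*u,.036).round(4),onz(n,*u,.072).round(4))
# sleeve in top: grey ring around (236,204)
t=ims["top"]; print(t[194:216,226:248].mean(2).astype(int))
# rail top
for n in("side","top"):
  for c in blobs(ims[n]):
    r=cv2.minAreaRect(c)
    if max(r[1])>45 and min(r[1])<12 and max(r[1])<90:
        print(n,r,[onz(n,*p,.08).round(4)[:2] for p in cv2.boxPoints(r)],onz(n,*r[0],.08).round(4))
print(bot.tips_ahead)
E
```

```text
obj top [0.4097 0.2788] side [0.4098 0.2817] mean [0.4097 0.2803] dia 68.8
obj top [ 0.4519 -0.2493] side [ 0.4513 -0.2459] mean [ 0.4516 -0.2476] dia 40.7
obj top [ 0.5611 -0.4062] side [ 0.5616 -0.403 ] mean [ 0.5613 -0.4046] dia 54.1
obj top [ 0.5922 -0.2527] side [ 0.5919 -0.2492] mean [ 0.592  -0.2509] dia 46.9
cap side (254.8612099644128, 229.35112692763937) [ 0.5933 -0.0925  0.036 ] [ 0.5893 -0.1202  0.072 ]
cap top (294.5, 180.0) [ 0.5951 -0.1012  0.036 ] [ 0.5921 -0.0984  0.072 ]
[[109 109 110 111 110 110 110 108 109 108 108 108 106 106 111 114 114 111
  113 108 111 109]
 [111 108 109 111 111 110 110 109 109 110 106 108 108 107 109 116 112 115
  111 113 114 112]
 [104 108 109 108 107 109 109 108 107 109 105 106 105 106 108 111 114 114
  115 115 111 111]
 [108 106 108 108 109 110 107 106 108 111 111 112 114 112 106 110 114 114
  115 117 111 114]
 [111 111 112 109 108 106 111 115 124 135 143 141 137 123 116 112 114 114
  117 112 113 114]
 [110 108 110 109 110 115 125 139 144 146 144 144 146 146 130 113 110 110
  108 112 113 113]
 [107 105 110 110 110 126 141 147 144 134 124 12
[... 1374 characters left out ...]
05 106 104 105 105 102 105 105 104 107 105 104
  108 108 112 114]]
side ((251.54330444335938, 141.5474090576172), (57.349876403808594, 10.216723442077637), 2.6025619506835938) [array([0.5295, 0.2127]), array([0.5345, 0.2624]), array([0.7148, 0.2297]), array([0.7052, 0.1811])] [0.6212 0.2211 0.08  ]
side ((195.943115234375, 124.45384216308594), (7.853341102600098, 53.91660690307617), 84.05313110351562) [array([0.3607, 0.3426]), array([0.5385, 0.3539]), array([0.5382, 0.3116]), array([0.364 , 0.3012])] [0.4496 0.327  0.08  ]
top ((143.5, 222.5), (53.0, 11.0), 90.0) [array([0.5335, 0.4288]), array([0.5338, 0.392 ]), array([0.3569, 0.3876]), array([0.3567, 0.4242])] [0.4449 0.4081 0.08  ]
0.0726
```

Run:
```python
from h import *
ims={n:cv2.imread(f"pics/{n}0.png") for n in("side","top")}
t=ims["top"];s=ims["side"]
for n,thr,(x,y,w,h) in(("top",170,(180,135,40,70)),("side",200,(215,130,75,25))):
    g=ims[n][y:y+h,x:x+w].mean(2); m=(g>thr).astype(np.uint8)
    cs,_=cv2.findContours(m,cv2.RETR_EXTERNAL,cv2.CHAIN_APPROX_NONE); c=max(cs,key=cv2.contourArea)[:,0]+[x,y]
    r=cv2.minAreaRect(c.astype(np.float32)); b=cv2.boxPoints(r)
    P=np.array([onz(n,*p,.08)[:2] for p in b]); print(n,r,P.round(4).tolist(),P.mean(0).round(4))
# stud / sleeve
g=t[194:214,226:246].mean(2); 
m=cv2.moments(np.clip(g[6:14,7:14]-140,0,None)); u=(233+m['m10']/m['m00'],200+m['m01']/m['m00']); print("tip",u,onz("top",*u,.128))
c=[c for c in blobs(t) if cv2.boundingRect(c)[:2]==(230,198)][0]; e=cv2.fitEllipse(c); print("rim",e,onz("top",*e[0],.112))
# bolts in top
bl=[]
big=t[185:225,215:262].mean(2)
m=(big>165).astype(np.uint8); n,l,st,ce=cv2.connectedComponentsWithStats(m)
for i in range(1,n): 
    u=ce[i]+[215,185]; print("bolt",st[i][4],u.round(1),onz("top",*u,.015).round(4))
big=s[150:205,195:245].mean(2)
m=(big>150).astype(np.uint8); n,l,st,ce=cv2.connectedComponentsWithStats(m)
for i in range(1,n): 
    u=ce[i]+[195,150]; print("sbolt",st[i][4],u.round(1),onz("side",*u,.015).round(4),onz("side",*u,.112).round(4))
cv2.imwrite("pics/z3.png",cv2.resize(s[150:210,190:250],None,fx=9,fy=9,interpolation=cv2.INTER_CUBIC))
```

```text
top ((198.82691955566406, 170.3654022216797), (9.609689712524414, 52.951358795166016), 11.309932708740234) [[0.5368, 0.2581], [0.7135, 0.2261], [0.7074, 0.194], [0.5306, 0.2263]] [0.6221 0.2261]
side ((251.5567169189453, 140.25257873535156), (57.16824722290039, 7.265225887298584), 2.602562189102173) [[0.531, 0.2259], [0.5346, 0.2614], [0.7142, 0.2289], [0.7073, 0.1941]] [0.6218 0.2276]
tip (235.6353448275862, 203.5801724137931) [0.50849593 0.09865787 0.128     ]
rim ((236.0880889892578, 203.9061737060547), (11.728107452392578, 12.029949188232422), 78.96246337890625) [0.50800528 0.09781357 0.112     ]
bolt 8 [227.1 190.9] [0.5569 0.1336 0.015 ]
bolt 10 [251.5 194.8] [0.5437 0.0481 0.015 ]
bolt 6 [235.8 203.8] [0.5117 0.1026 0.015 ]
bolt 8 [223.1 215.1] [0.472  0.1465 0.015 ]
bolt 10 [247.8 219. ] [0.459  0.0603 0.015 ]
sbolt 7 [195.3 151.6] [0.44   0.2673 0.015 ] [0.4459 0.1559 0.112 ]
sbolt 82 [218.  163.2] [0.5109 0.2029 0.015 ] [0.5092 0.0984 0.112 ]
sbolt 15 [207. 176.] [0.4733 0.1484 0.015 ] [0.4756 0.0497 0.112 ]
sbolt 17 [234.4 176.7] [0.5577 0.136  0.015 ] [0.551  0.0386 0.112 ]
sbolt 16 [235.1 189.9] [0.555  0.0796 0.015 ] [ 0.5485 -0.0118  0.112 ]
sbolt 58 [231.  194.5] [0.541 0.062 0.015] [ 0.536  -0.0275  0.112 ]
sbolt 27 [204.7 196.8] [0.4624 0.0612 0.015 ] [ 0.4659 -0.0281  0.112 ]
sbolt 2 [209.5 195.5] [0.4769 0.065  0.015 ] [ 0.4789 -0.0248  0.112 ]
sbolt 1 [227. 196.] [0.5286 0.0572 0.015 ] [ 0.525  -0.0317  0.112 ]
```

View pics/z3.png

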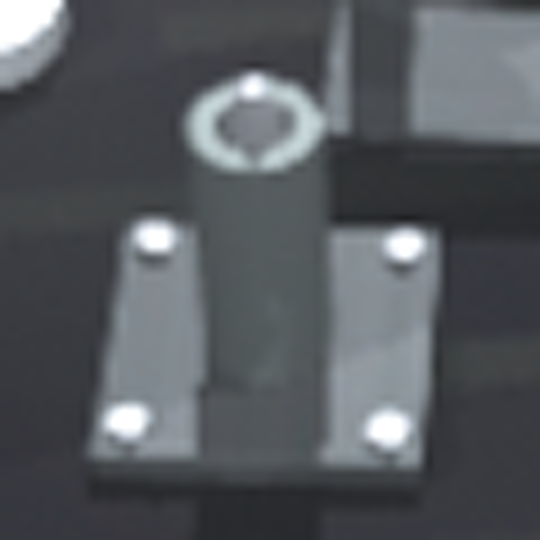

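The two views agree to about 3 mm. I see rings 68, 54, 47 and 40, and no 61. The stud is near (0.508, 0.099) and the rail top near (0.622, 0.227). First I set yaw to 0, then fly to the sleeve.

Emit:
servo_tool(moves=[[[0,0,6],[0,0,0],1],[[0,0,6],[0,0,0],1],[[0,0,5.87],[0,0,0],1],[[0,0,0],[1.6,-3.6,0],1],[[0,0,0],[1.6,-3.6,0],1]], newtons=40)

```text
time: 0.52
ee_pos: [0.2233, -0.5228, 0.3031]
ee_rot: [-3.141, 0.0, -0.003]
force: [1.4, 0.6, -0.6]
width: 0.0852
```

Emit:
servo_tool(moves=[[[0,0,0],[1.6,-3.6,0],1],[[0,0,0],[1.6,-3.6,0],1],[[0,0,0],[1.6,-3.6,0],1],[[0,0,0],[1.6,-3.6,0],1],[[0,0,0],[1.6,-3.6,0],1]])

```text
time: 0.93
ee_pos: [0.304, -0.341, 0.3038]
ee_rot: [-3.141, 0.0, -0.0]
force: [1.7, 0.1, 0.3]
width: 0.0853
```

Emit:
servo_tool(moves=[[[0,0,0],[1.6,-3.6,0],1],[[0,0,0],[1.6,-3.6,0],1],[[0,0,0],[1.6,-3.6,0],1],[[0,0,0],[1.6,-3.6,0],1],[[0,0,0],[1.6,-3.6,0],1]])

```text
time: 1.35
ee_pos: [0.384, -0.161, 0.3039]
ee_rot: [-3.142, -0.0, -0.0]
force: [0.4, -0.3, -0.4]
width: 0.0853
```

Emit:
servo_tool(moves=[[[0,0,0],[1.6,-3.6,0],1],[[0,0,0],[1.6,-3.6,0],1],[[0,0,0],[1.6,-3.6,0],1],[[0,0,0],[1.6,-3.6,0],1],[[0,0,0],[1.6,-3.6,0],1]])

```text
time: 1.77
ee_pos: [0.464, 0.0192, 0.3038]
ee_rot: [3.142, 0.0, 0.0]
force: [0.9, -1.8, -0.1]
width: 0.0855
```

Emit:
servo_tool(moves=[[[0,0,0],[0,0,0],1],[[0,0,0],[0,0,0],1],[[0,0,0],[0,0,0],1]])

```text
time: 2.02
ee_pos: [0.4635, 0.0171, 0.3036]
ee_rot: [3.141, 0.001, 0.001]
force: [-0.3, -0.2, -0.2]
width: 0.0854
```

Emit:
servo_tool(moves=[[[0,0,0],[1.5,-2.7,0],1],[[0,0,0],[1.5,-2.7,0],1],[[0,0,0],[1.45,-2.8,0],1],[[0,0,0],[0,0,3],1],[[0,0,0],[0,0,3],1]])

```text
time: 2.43
ee_pos: [0.5095, 0.0989, 0.2442]
ee_rot: [-3.141, -0.004, -0.0]
force: [0.5, 0.2, -1.6]
width: 0.0852
```

Emit:
servo_tool(moves=[[[0,0,0],[0,0,3],1],[[0,0,0],[0,0,3],1],[[0,0,0],[0,0,2],1],[[0,0,0],[0,0,1.8],1],[[0,0,0],[0,0,0],1]])

```text
time: 2.85
ee_pos: [0.5068, 0.0974, 0.1432]
ee_rot: [3.141, 0.005, -0.002]
force: [-0.9, -1.0, -0.4]
width: 0.0856
```

Run:
```python
from h import *
i=shot("a"); cv2.imwrite("pics/za.png",np.hstack([cv2.resize(i["side"][100:220,150:290],None,fx=2.8,fy=2.8,interpolation=cv2.INTER_CUBIC),cv2.resize(i["top"][150:270,180:320],None,fx=2.8,fy=2.8,interpolation=cv2.INTER_CUBIC)]))
print(bot.read_state()["ee_pos"])
```

```text
[0.50815485 0.09797248 0.14602797]
```

View pics/za.png

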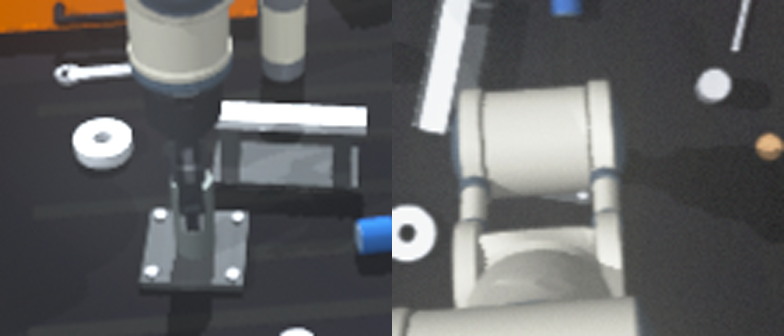

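The jaws straddle the sleeve top. I close them now.

Emit:
servo_tool(moves=[[[0,0,0],[0,0,0],-1],[[0,0,0],[0,0,0],-1],[[0,0,0],[0,0,0],-1],[[0,0,0],[0,0,0],-1],[[0,0,0],[0,0,0],-1]], newtons=40)

```text
time: 3.37
ee_pos: [0.5089, 0.099, 0.147]
ee_rot: [3.141, -0.002, 0.0]
force: [-1.1, -3.4, 10.6]
width: 0.0436
```

Emit:
servo_tool(moves=[[[0,0,0],[0,0,0],-1],[[0,0,0],[0,0,0],-1],[[0,0,0],[0,0,0],-1],[[0,0,0],[0,0,0],-1],[[0,0,0],[0,0,0],-1]])

```text
time: 3.78
ee_pos: [0.5089, 0.099, 0.147]
ee_rot: [3.141, -0.002, 0.0]
force: [-1.0, -2.7, 10.7]
width: 0.0436
```

Emit:
servo_tool(moves=[[[0,0,0],[0,0,-2],-1],[[0,0,0],[0,0,-2.5],-1],[[0,0,0],[0,0,-2.5],-1],[[0,0,0],[0,0,-2.5],-1],[[0,0,0],[0,0,-2.5],-1]])

```text
time: 4.2
ee_pos: [0.508, 0.0991, 0.2675]
ee_rot: [-3.142, -0.0, -0.0]
force: [-0.3, 0.0, -2.5]
width: 0.0435
```

Emit:
servo_tool(moves=[[[0,0,0],[0,0,-2],-1],[[0,0,0],[0,0,0],-1],[[0,0,0],[0,0,0],-1]])

```text
time: 4.45
ee_pos: [0.5085, 0.0992, 0.287]
ee_rot: [-3.141, -0.003, 0.0]
force: [-0.4, -0.6, -2.3]
width: 0.043
```

Run:
```python
from h import *
i=shot("b"); cv2.imwrite("pics/zb.png",np.hstack([cv2.resize(i["side"][60:220,150:290],None,fx=2.8,fy=2.8,interpolation=cv2.INTER_CUBIC),cv2.resize(i["top"][130:290,180:320],None,fx=2.8,fy=2.8,interpolation=cv2.INTER_CUBIC)]))
print(bot.read_state()["ee_pos"])
```

```text
[0.50780943 0.09909251 0.28530272]
```

View pics/zb.png

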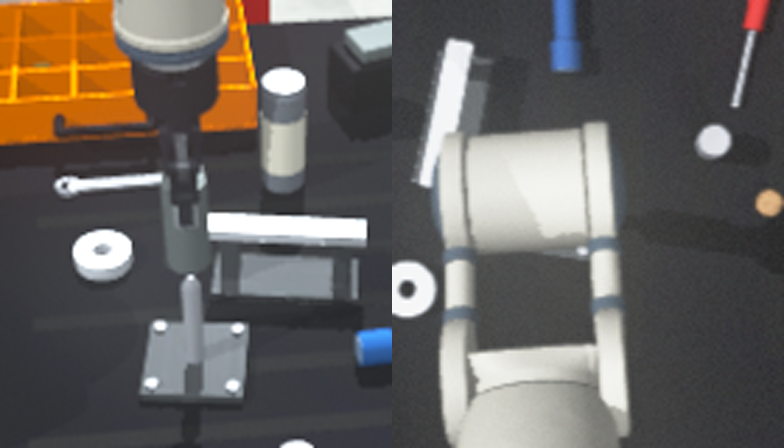

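The sleeve is off and hangs upright, clear of the stud. I move it over the rail.

Emit:
servo_tool(moves=[[[0,0,0],[2.3,-2.6,0],-1],[[0,0,0],[2.3,-2.6,0],-1],[[0,0,0],[2.3,-2.6,0],-1],[[0,0,0],[2.3,-2.5,0],-1],[[0,0,0],[2.2,-2.5,0],-1]])

```text
time: 4.97
ee_pos: [0.6228, 0.2284, 0.2842]
ee_rot: [3.141, 0.002, -0.0]
force: [1.2, -0.5, -1.6]
width: 0.0432
```

Emit:
servo_tool(moves=[[[0,0,0],[0,0,2],-1],[[0,0,0],[0,0,2],-1],[[0,0,0],[0,0,1.5],-1],[[0,0,0],[0,0,0.7],-1],[[0,0,0],[0,0,0],-1]])

```text
time: 5.38
ee_pos: [0.6212, 0.2268, 0.2211]
ee_rot: [3.14, 0.005, -0.0]
force: [-0.6, -0.4, -1.5]
width: 0.0432
```

Run:
```python
from h import *
i=shot("c"); cv2.imwrite("pics/zc.png",np.hstack([cv2.resize(i["side"][60:200,180:320],None,fx=2.8,fy=2.8,interpolation=cv2.INTER_CUBIC),cv2.resize(i["top"][100:240,140:280],None,fx=2.8,fy=2.8,interpolation=cv2.INTER_CUBIC)]))
s=bot.read_state();print(s["ee_pos"],s["force"],s["ee_rot"])
```

```text
[0.62232985 0.22700138 0.22383104] [-0.16777189 -0.04190614 -1.43382841] [ 3.14147285e+00  5.18902975e-04 -2.73698127e-04]
```

View pics/zc.png

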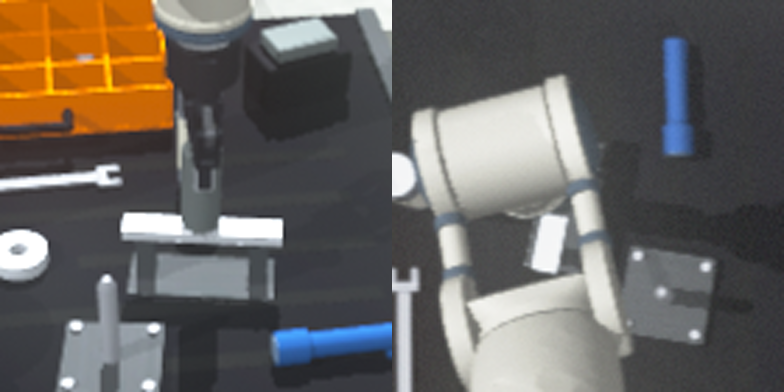

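Emit:
servo_tool(moves=[[[0,0,0],[0,0,0.5],-1],[[0,0,0],[0,0,0.15],-1],[[0,0,0],[0,0,0.1],-1],[[0,0,0],[0,0,0],-1],[[0,0,0],[0,0,0],-1]])

```text
time: 5.9
ee_pos: [0.6224, 0.2271, 0.2166]
ee_rot: [-3.142, -0.0, -0.0]
force: [-0.3, -0.2, -1.5]
width: 0.0431
```

Emit:
servo_tool(moves=[[[0,0,0],[0,0,0.1],-1],[[0,0,0],[0,0,0],-1],[[0,0,0],[0,0,0],-1]])

```text
time: 6.15
ee_pos: [0.6223, 0.2271, 0.2154]
ee_rot: [-3.142, 0.0, -0.0]
force: [0.0, -0.5, -2.3]
width: 0.0435
```

Emit:
servo_tool(moves=[[[0,0,0],[0,0,0.1],-1],[[0,0,0],[0,0,0],-1],[[0,0,0],[0,0,0],-1]])

```text
time: 6.4
ee_pos: [0.6225, 0.2271, 0.215]
ee_rot: [-3.141, -0.001, -0.0]
force: [-1.2, -1.5, 5.1]
width: 0.0437
```

Emit:
servo_tool(moves=[[[0,0,0],[0,0,0.1],-1],[[0,0,0],[0,0,0],-1],[[0,0,0],[0,0,0],-1]])

```text
time: 6.65
ee_pos: [0.6227, 0.2271, 0.2149]
ee_rot: [-3.141, -0.002, -0.0]
force: [-4.2, -2.4, 17.2]
width: 0.0434
```

Emit:
servo_tool(moves=[[[0,0,0],[0,0,-0.1],-1],[[0,0,0],[0,0,0],0.1],[[0,0,0],[0,0,0],0.3],[[0,0,0],[0,0,0],0.6],[[0,0,0],[0,0,0],1]])

```text
time: 7.07
ee_pos: [0.6223, 0.2272, 0.2142]
ee_rot: [3.142, 0.0, -0.0]
force: [0.3, 0.1, 0.4]
width: 0.0774
```

Emit:
servo_tool(moves=[[[0,0,0],[0,0,0],1],[[0,0,0],[0,0,0],1],[[0,0,0],[0,0,-1],1],[[0,0,0],[0,0,-2],1],[[0,0,0],[0,0,-3],1]])

```text
time: 7.48
ee_pos: [0.6214, 0.2268, 0.2735]
ee_rot: [3.141, 0.004, -0.0]
force: [0.2, -0.0, -0.6]
width: 0.0856
```

Emit:
servo_tool(moves=[[[0,0,0],[0,0,-3],1],[[0,0,0],[-1.6,-2,0],1],[[0,0,0],[-4,0,0],1],[[0,0,0],[-4,0,0],1],[[0,0,0],[-4,0,0],1]])

```text
time: 7.9
ee_pos: [0.4847, 0.2471, 0.3049]
ee_rot: [-3.141, -0.001, -0.0]
force: [0.6, 1.2, 0.8]
width: 0.0854
```

Run:
```python
from h import *
i=shot("d"); cv2.imwrite("pics/zd.png",np.hstack([cv2.resize(i["side"][90:210,160:300],None,fx=2.8,fy=2.8,interpolation=cv2.INTER_CUBIC),cv2.resize(i["top"][130:250,140:280],None,fx=2.8,fy=2.8,interpolation=cv2.INTER_CUBIC)]))
s=bot.read_state();print(s["ee_pos"],s["force"],s["ee_rot"])
measure(i)
```

```text
[0.48042684 0.24674417 0.30478181] [ 0.41607986 -1.34513371 -0.56511287] [3.14058801e+00 4.01115099e-03 1.63139453e-03]
obj top [ 0.4509 -0.2501] side [ 0.4515 -0.2467] mean [ 0.4512 -0.2484] dia 37.2
obj top [ 0.5614 -0.4065] side [ 0.5616 -0.4031] mean [ 0.5615 -0.4048] dia 55.2
obj top [ 0.5922 -0.2531] side [ 0.5919 -0.2491] mean [ 0.5921 -0.2511] dia 47.7
```

View pics/zd.png

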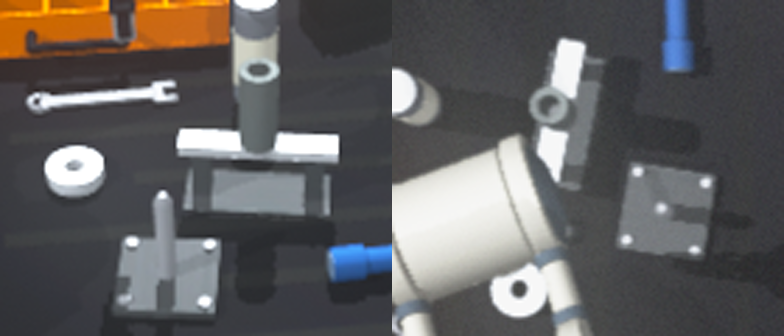

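The sleeve stands upright, centred on the rail. Next I refine the stud tip and recheck ring_68.

Run:
```python
from h import *
s=cv2.imread("pics/side_d.png");t=cv2.imread("pics/top_d.png")
g=t.mean(2)
# tip in top near 140+270/2.8=236,130+208/2.8=204
sub=g[199:210,230:243]; m=cv2.moments(np.clip(sub-150,0,None)); u=(230+m['m10']/m['m00'],199+m['m01']/m['m00'])
print("top tip",u,onz("top",*u,.128))
sub=s[155:172,210:228].mean(2).astype(int); print(sub)
for c in blobs(s):
    e=cv2.fitEllipse(c)
    if abs(e[0][0]-186)<8 and abs(e[0][1]-151)<8: print("r68 side",onz("side",*e[0],.01))
```

```text
top tip (235.676, 203.86685714285716) [0.50755959 0.0985151  0.128     ]
[[ 74  74  74  75  74  72  72  72  70  71  73  71  69  69  70  68 102 146]
 [ 71  69  70  71  71  71  71  70  70  71  71  70  70  70  69  69 112 158]
 [ 71  72  71  71  71  70  70  71  71  70  70  70  69  70  70  69 111 156]
 [ 71  70  71  71  71  70 107 191 216 128  70  70  69  70  70  74 112 151]
 [ 71  71  71  71  70  84 179 251 253 194  96  70  70  69  70  83 123 152]
 [ 70  70  71  71  79 121 205 247 245 195 133  87  69  70  69  95 137 155]
 [ 71  70  71  70  95 147 177 175 165 152 146 111  70  69  69  96 140 155]
 [ 70  70  70  70 106 156 169 168 161 149 138 116  70  69  68 103 146 153]
 [ 71  70  70  71 108 157 165 162 156 145 134 113  68  69  69 114 162 159]
 [ 70  70  70  69  98 145 161 158 152 143 133 114  72  69  69 100 136 138]
 [ 69  70  70  70  98 143 160 157 149 140 133 116  76  69  68  69  69  68]
 [ 69  70  69  69  92 138 160 157 151 141 135 115  76  68  66  64  66  63]
 [ 69  69  70  69  85 130 160 157 150 142 136 118  80  68  64  57  59  54]
 [ 70  69  69  69  86 130 161 158 151 142 136 120  86  70  65  55  55  55]
 [ 70  72  71  71  84 127 160 158 152 142 135 120  88  70  64  56  57  56]
 [ 74  75  74  74  81 121 159 158 152 142 135 120  90  69  57  57  57  57]
 [ 75  75  75  75  81 120 159 158 152 143 136 121  90  69  57  57  57  57]]
r68 side [0.40978754 0.28172941 0.01      ]
```

Emit:
servo_tool(moves=[[[0,0,0],[-3.7,-1.7,0],1],[[0,0,0],[-3.7,-1.6,0],1],[[0,0,0],[0,0,3],1],[[0,0,0],[0,0,3],1],[[0,0,0],[0,0,3],1]])

```text
time: 8.42
ee_pos: [0.4124, 0.2808, 0.2147]
ee_rot: [-3.14, -0.003, 0.001]
force: [0.5, 0.6, -0.9]
width: 0.0854
```

Emit:
servo_tool(moves=[[[0,0,0],[0,0,3],1],[[0,0,0],[0,0,3],1],[[0,0,0],[0,0,3],1],[[0,0,0],[0,0,0],1],[[0,0,0],[0,0,0],1]])

```text
time: 8.83
ee_pos: [0.4122, 0.28, 0.1243]
ee_rot: [3.141, 0.002, -0.0]
force: [-0.8, 0.3, 0.6]
width: 0.0849
```

Emit:
servo_tool(moves=[[[0,0,0],[-0.25,0,2],1],[[0,0,0],[0,0,1.9],1],[[0,0,0],[0,0,1],1],[[0,0,0],[0,0,0],1],[[0,0,0],[0,0,0],1]])

```text
time: 9.25
ee_pos: [0.4104, 0.2804, 0.0765]
ee_rot: [-3.141, -0.001, -0.0]
force: [-0.1, -0.4, -0.3]
width: 0.0852
```

Run:
```python
from h import *
i=shot("e"); cv2.imwrite("pics/ze.png",np.hstack([cv2.resize(i["side"][80:200,120:260],None,fx=2.8,fy=2.8,interpolation=cv2.INTER_CUBIC),cv2.resize(i["top"][160:280,120:260],None,fx=2.8,fy=2.8,interpolation=cv2.INTER_CUBIC)]))
s=bot.read_state();print(s["ee_pos"],s["force"],s["ee_rot"])
```

```text
[0.41047904 0.28045992 0.07674627] [-0.06367775  0.64257063 -0.18058342] [-3.14076077e+00 -1.60831497e-03 -7.72368938e-05]
```

View pics/ze.png

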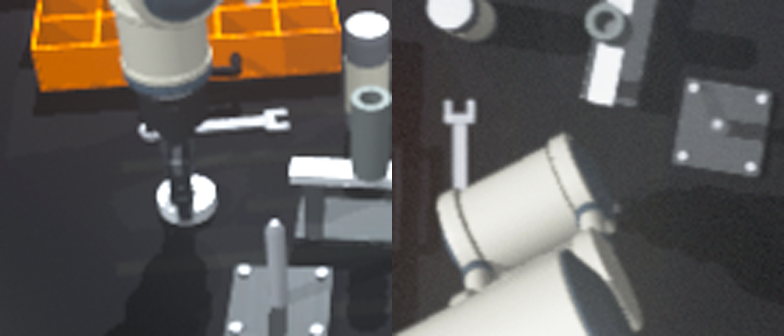

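Emit:
servo_tool(moves=[[[0,0,0],[0,0,0],-1],[[0,0,0],[0,0,0],-1],[[0,0,0],[0,0,0],-1],[[0,0,0],[0,0,0],-1],[[0,0,0],[0,0,0],-1]], newtons=40)

```text
time: 9.77
ee_pos: [0.4102, 0.2803, 0.0765]
ee_rot: [-3.141, -0.001, 0.0]
force: [-1.3, -1.1, 17.4]
width: 0.065
```

Emit:
servo_tool(moves=[[[0,0,0],[0,0,0],-1],[[0,0,0],[0,0,0],-1],[[0,0,0],[0,0,-1],-1],[[0,0,0],[0,0,-3],-1],[[0,0,0],[0,0,-3],-1]])

```text
time: 10.18
ee_pos: [0.4091, 0.2798, 0.1462]
ee_rot: [3.14, 0.002, -0.0]
force: [-0.5, -0.8, -1.9]
width: 0.065
```

Emit:
servo_tool(moves=[[[0,0,0],[0,0,-3],-1],[[0,0,0],[0,0,-3],-1],[[0,0,0],[0,0,-3],-1],[[0,0,0],[0,0,0],-1],[[0,0,0],[0,0,0],-1]])

```text
time: 10.6
ee_pos: [0.4102, 0.2803, 0.2373]
ee_rot: [-3.14, -0.003, -0.0]
force: [0.3, -0.9, -2.5]
width: 0.065
```

Run:
```python
from h import *
i=shot("f"); cv2.imwrite("pics/zf.png",np.hstack([cv2.resize(i["side"][50:170,120:260],None,fx=2.8,fy=2.8,interpolation=cv2.INTER_CUBIC),cv2.resize(i["top"][160:280,120:260],None,fx=2.8,fy=2.8,interpolation=cv2.INTER_CUBIC)]))
s=bot.read_state();print(s["ee_pos"],s["force"],s["ee_rot"],s["width"])
```

```text
[0.40930395 0.27984876 0.23499292] [-0.29690806  0.62596192 -1.89082568] [ 3.14125130e+00  7.69828141e-04 -1.22077072e-04] 0.0649144206061004
```

View pics/zf.png

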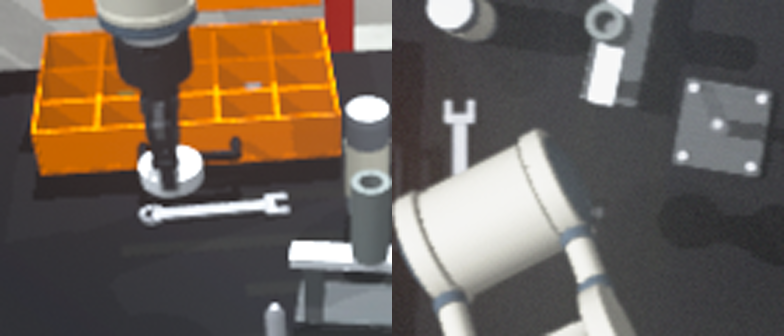

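Run:
```python
from h import *
s=cv2.imread("pics/side_f.png"); print(proj("side",(.4093,.2803,.1685)))
g=s.mean(2); hsv=cv2.cvtColor(s,cv2.COLOR_BGR2HSV)
for v in range(104,122): 
    x=np.where((hsv[v,160:205,1]<60)&(hsv[v,160:205,2]>130))[0]
    if len(x): print(v,x.min()+160,x.max()+160,(x.min()+x.max())/2+160)
```

```text
[180.45027798 111.4672439 ]
104 172 190 181.0
105 171 191 181.0
106 170 191 180.5
107 169 192 180.5
108 169 192 180.5
109 169 191 180.0
110 169 191 180.0
111 169 191 180.0
112 170 191 180.5
113 170 191 180.5
114 170 191 180.5
115 171 190 180.5
116 171 190 180.5
117 172 189 180.5
118 173 187 180.0
119 175 185 180.0
```

Ring_68 sits level and centred in the jaws. I carry it to the stud.

Emit:
servo_tool(moves=[[[0,0,0],[1.6,3,0],-1],[[0,0,0],[1.6,3,0],-1],[[0,0,0],[1.6,3,0],-1],[[0,0,0],[1.6,3,0],-1],[[0,0,0],[1.6,3,0],-1]])

```text
time: 11.12
ee_pos: [0.4896, 0.1285, 0.234]
ee_rot: [3.141, 0.003, 0.0]
force: [0.5, 1.0, -2.2]
width: 0.065
```

Emit:
servo_tool(moves=[[[0,0,0],[1.8,3,0],-1],[[0,0,0],[0,0,0],-1],[[0,0,0],[0,0,0],-1],[[0,0,0],[0,0,0],-1],[[0,0,0],[0,0,0],-1]])

```text
time: 11.53
ee_pos: [0.5069, 0.1008, 0.2346]
ee_rot: [3.142, 0.002, 0.001]
force: [0.0, 0.6, -1.6]
width: 0.0648
```

Run:
```python
from h import *
i=shot("g"); cv2.imwrite("pics/zg.png",np.hstack([cv2.resize(i["side"][70:210,150:290],None,fx=2.8,fy=2.8,interpolation=cv2.INTER_CUBIC),cv2.resize(i["top"][130:270,160:300],None,fx=2.8,fy=2.8,interpolation=cv2.INTER_CUBIC)]))
s=bot.read_state();print(s["ee_pos"],s["force"],s["ee_rot"],s["width"])
```

```text
[0.50713892 0.10096134 0.2350385 ] [ 0.30947462 -0.39798025 -2.24023919] [-3.14156702e+00  1.00429262e-03  1.24444945e-03] 0.06460490716583042
```

View pics/zg.png

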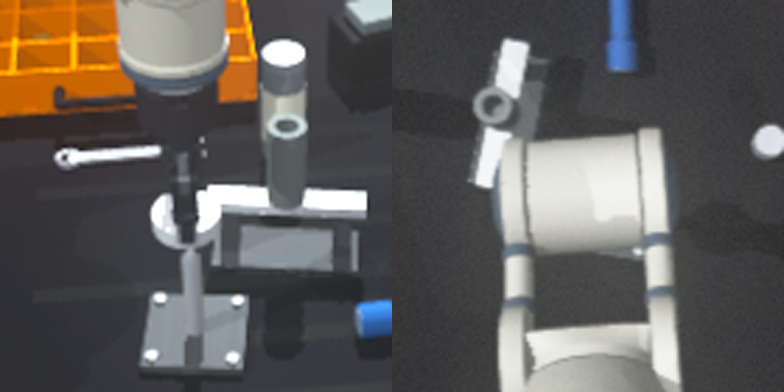

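Emit:
servo_tool(moves=[[[0,0,0],[0.1,0.15,1],-1],[[0,0,0],[0,0,1],-1],[[0,0,0],[0,0,0.8],-1],[[0,0,0],[0,0,0.5],-1],[[0,0,0],[0,0,0.5],-1]])

```text
time: 12.05
ee_pos: [0.5085, 0.0987, 0.1963]
ee_rot: [3.142, 0.001, 0.0]
force: [-0.6, 0.3, -2.3]
width: 0.0652
```

Emit:
servo_tool(moves=[[[0,0,0],[0,0,0.5],-1],[[0,0,0],[0,0,0.5],-1],[[0,0,0],[0,0,0.5],-1],[[0,0,0],[0,0,0],-1],[[0,0,0],[0,0,0],-1]])

```text
time: 12.47
ee_pos: [0.5087, 0.0986, 0.1822]
ee_rot: [3.142, 0.0, -0.0]
force: [-0.6, -0.7, -1.9]
width: 0.065
```

Emit:
servo_tool(moves=[[[0,0,0],[0,0,1],-1],[[0,0,0],[0,0,1],-1],[[0,0,0],[0,0,1],-1],[[0,0,0],[0,0,1],-1],[[0,0,0],[0,0,0.7],-1]])

```text
time: 12.88
ee_pos: [0.5084, 0.0985, 0.1338]
ee_rot: [3.141, 0.001, -0.0]
force: [-0.5, 0.1, -1.3]
width: 0.0652
```

Emit:
servo_tool(moves=[[[0,0,0],[0,0,0],-1],[[0,0,0],[0,0,0],-1],[[0,0,0],[0,0,0],-1]])

```text
time: 13.13
ee_pos: [0.5089, 0.0986, 0.1355]
ee_rot: [-3.142, -0.0, -0.0]
force: [1.0, 0.3, -1.2]
width: 0.0648
```

Run:
```python
from h import *
i=shot("i"); cv2.imwrite("pics/zi.png",cv2.resize(i["side"][100:210,160:270],None,fx=5,fy=5,interpolation=cv2.INTER_CUBIC))
s=bot.read_state();print(s["ee_pos"],s["force"],s["ee_rot"],s["width"])
```

```text
[0.50905549 0.09862681 0.13577039] [-1.04375032  0.88084317 -2.34690201] [-3.14153598e+00 -7.64285986e-04 -5.33463478e-05] 0.0648240034205756
```

View pics/zi.png

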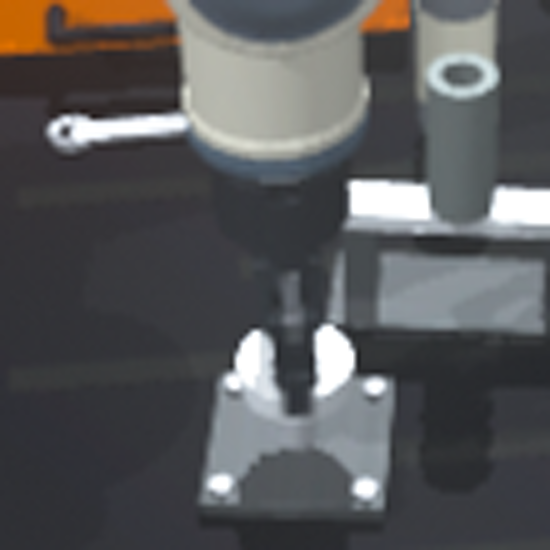

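Emit:
servo_tool(moves=[[[0,0,0],[0,0,0],1],[[0,0,0],[0,0,0],1],[[0,0,0],[0,0,0],1],[[0,0,0],[0,0,0],1],[[0,0,0],[0,0,-1],1]])

```text
time: 13.65
ee_pos: [0.5082, 0.0985, 0.1446]
ee_rot: [3.141, 0.002, -0.0]
force: [-0.8, -0.1, -0.8]
width: 0.0852
```

Emit:
servo_tool(moves=[[[0,0,0],[0,0,-3],1],[[0,0,0],[0,0,-4],1],[[0,0,0],[0,0,-4],1],[[0,0,0],[0,0,-4],1],[[0,0,0],[0,3.5,0],1]])

```text
time: 14.07
ee_pos: [0.5111, 0.0668, 0.3033]
ee_rot: [-3.14, -0.011, 0.003]
force: [1.5, -2.0, 1.7]
width: 0.0852
```

Emit:
servo_tool(moves=[[[0,0,0],[0,4,0],1],[[0,0,0],[0,4,0],1],[[0,0,0],[0,4,0],1],[[0,0,0],[0,4,0],1],[[0,0,0],[0,4,0],1]])

```text
time: 14.48
ee_pos: [0.5082, -0.1382, 0.2964]
ee_rot: [3.141, -0.001, 0.0]
force: [1.9, -0.2, -0.2]
width: 0.0853
```

Run:
```python
from h import *
i=shot("j"); cv2.imwrite("pics/zj.png",np.hstack([cv2.resize(i["side"][110:260,150:290],None,fx=2.8,fy=2.8,interpolation=cv2.INTER_CUBIC),cv2.resize(i["top"][130:280,180:320],None,fx=2.8,fy=2.8,interpolation=cv2.INTER_CUBIC)]))
s=bot.read_state();print(s["ee_pos"],s["force"],s["ee_rot"],s["width"])
measure(i)
```

```text
[ 0.50870751 -0.14136268  0.29624192] [-0.50080007  1.00099314  0.60303633] [ 3.13985285e+00 -1.23564921e-03 -4.53357421e-03] 0.08563842680234864
obj top [ 0.5612 -0.4063] side [ 0.5615 -0.4031] mean [ 0.5614 -0.4047] dia 54.3
```

View pics/zj.png

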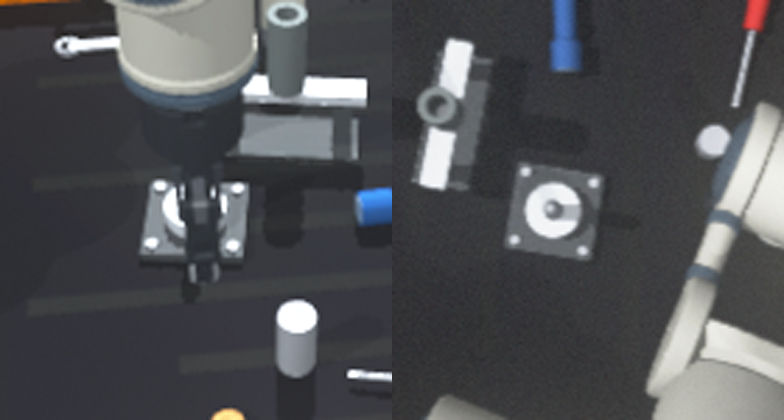

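Ring_68 lies flat on the plate around the stud. Next is ring_54.

Emit:
servo_tool(moves=[[[0,0,0],[0.75,3.75,0],1],[[0,0,0],[0.75,3.75,0],1],[[0,0,0],[0.75,3.75,0],1],[[0,0,0],[0.75,3.75,0],1],[[0,0,0],[0.75,3.75,0],1]])

```text
time: 15.0
ee_pos: [0.5463, -0.3252, 0.2962]
ee_rot: [3.142, -0.0, 0.0]
force: [0.9, 0.7, -0.2]
width: 0.0854
```

Emit:
servo_tool(moves=[[[0,0,0],[0.75,3.75,0],1],[[0,0,0],[0.75,3.75,0],1],[[0,0,0],[0,0,4],1],[[0,0,0],[0,0,4],1],[[0,0,0],[0,0,4],1]])

```text
time: 15.42
ee_pos: [0.5614, -0.3992, 0.175]
ee_rot: [3.141, -0.001, -0.001]
force: [1.0, -0.0, 0.1]
width: 0.0854
```

Emit:
servo_tool(moves=[[[0,0,0],[0,0,3],1],[[0,0,0],[0,0,2],1],[[0,0,0],[0,0,0],1],[[0,0,0],[0,0,0],1],[[0,0,0],[0,0,0],1]])

```text
time: 15.83
ee_pos: [0.5621, -0.3992, 0.1274]
ee_rot: [3.14, -0.002, 0.0]
force: [0.1, 0.2, 1.2]
width: 0.0857
```

Run:
```python
from h import *
i=shot("k"); cv2.imwrite("pics/zk.png",np.hstack([cv2.resize(i["side"][244:384,170:310],None,fx=2.8,fy=2.8,interpolation=cv2.INTER_CUBIC),cv2.resize(i["top"][130:270,300:440],None,fx=2.8,fy=2.8,interpolation=cv2.INTER_CUBIC)]))
s=bot.read_state();print(s["ee_pos"],s["force"],s["ee_rot"],s["width"])
measure(i)
```

```text
[ 0.56209367 -0.39939036  0.12770368] [ 0.05965735  0.02076778 -0.69404948] [ 3.13955467e+00 -2.43730142e-03  1.83747870e-05] 0.08537978555687915
```

View pics/zk.png

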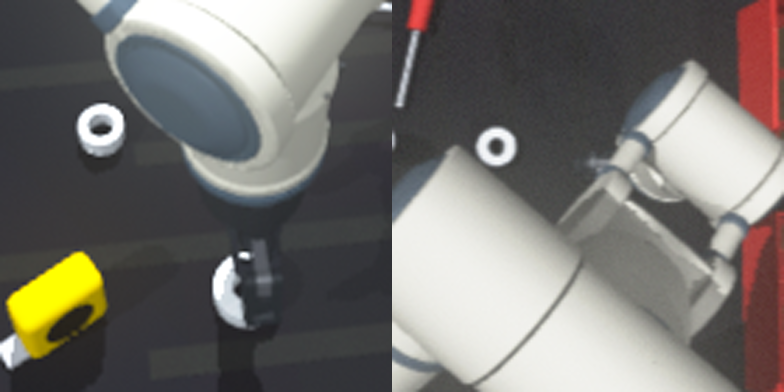

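Emit:
servo_tool(moves=[[[0,0,0],[0,0.55,2],1],[[0,0,0],[0,0,2],1],[[0,0,0],[0,0,1],1],[[0,0,0],[0,0,0],1],[[0,0,0],[0,0,0],1]])

```text
time: 16.35
ee_pos: [0.5614, -0.4044, 0.0761]
ee_rot: [3.141, -0.0, -0.0]
force: [0.1, -0.1, 0.4]
width: 0.0855
```

Run:
```python
from h import *
i=shot("l"); cv2.imwrite("pics/zl.png",cv2.resize(i["side"][284:384,200:320],None,fx=5,fy=5,interpolation=cv2.INTER_CUBIC))
s=bot.read_state();print(s["ee_pos"],s["force"],s["ee_rot"],s["width"])
```

```text
[ 0.56180118 -0.40474552  0.07683651] [-0.37774513  0.42999954 -0.38864358] [ 3.14045361e+00 -1.35212385e-03 -5.12037327e-06] 0.08512079480305217
```

View pics/zl.png

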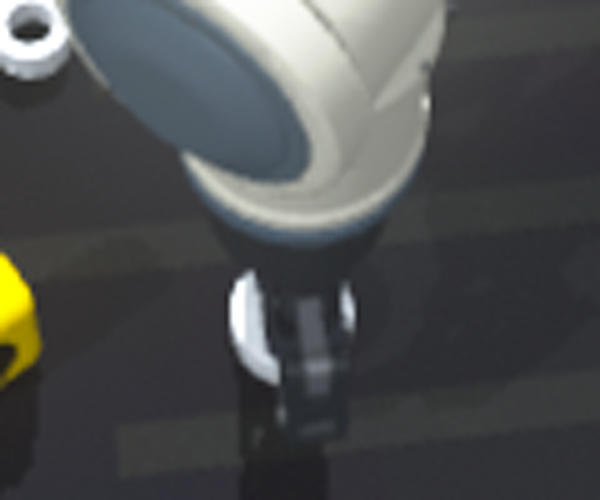

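Run:
```python
from h import *
for p in [(.5618,-.4045,.01),(.5618,-.4045,.02),(.5618,-.455,.018),(.5618,-.455,.04)]: print(p,((proj("side",p)-[200,284])*5).round(0))
```

```text
(0.5618, -0.4045, 0.01) [290. 317.]
(0.5618, -0.4045, 0.02) [290. 308.]
(0.5618, -0.455, 0.018) [305. 425.]
(0.5618, -0.455, 0.04) [307. 406.]
```

Emit:
servo_tool(moves=[[[0,0,0],[0,0,0],-1],[[0,0,0],[0,0,0],-1],[[0,0,0],[0,0,0],-1],[[0,0,0],[0,0,0],-1],[[0,0,0],[0,0,0],-1]])

```text
time: 16.87
ee_pos: [0.5615, -0.4045, 0.0765]
ee_rot: [3.141, -0.001, 0.0]
force: [-2.6, 2.5, 11.3]
width: 0.0525
```

Emit:
servo_tool(moves=[[[0,0,0],[0,0,0],-1],[[0,0,0],[0,0,0],-1],[[0,0,0],[0,0,-1],-1],[[0,0,0],[0,0,-3],-1],[[0,0,0],[0,0,-3],-1]])

```text
time: 17.28
ee_pos: [0.5606, -0.4039, 0.1456]
ee_rot: [-3.14, 0.002, -0.0]
force: [0.3, 0.0, -1.9]
width: 0.0526
```

Emit:
servo_tool(moves=[[[0,0,0],[0,0,-3],-1],[[0,0,0],[0,0,-3],-1],[[0,0,0],[0,0,-3],-1],[[0,0,0],[0,0,0],-1],[[0,0,0],[0,0,0],-1]])

```text
time: 17.7
ee_pos: [0.5618, -0.4048, 0.2379]
ee_rot: [3.139, -0.003, -0.0]
force: [0.3, -0.3, -2.6]
width: 0.0523
```

Run:
```python
from h import *
i=shot("m"); cv2.imwrite("pics/zm.png",cv2.resize(i["side"][250:360,200:320],None,fx=5,fy=5,interpolation=cv2.INTER_CUBIC))
s=bot.read_state();print(s["ee_pos"],s["force"],s["ee_rot"],s["width"])
p=s["ee_pos"]+[0,0,-.0665];print(proj("side",p))
for c in blobs(i["side"]): print(cv2.boundingRect(c)) if 240<c[:,0].mean()<290 and c[:,1].mean()>240 else 0
```

```text
[ 0.56082535 -0.40407422  0.23480302] [-0.25463074 -1.03122081 -2.71597458] [-3.14084381e+00  8.96942675e-04 -7.37409315e-05] 0.05258314638976541
[259.12729322 314.57537914]
(246, 303, 11, 26)
```

View pics/zm.png

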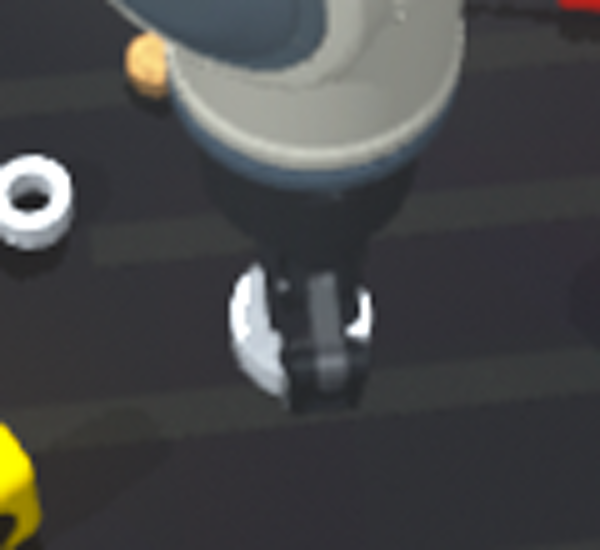

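Emit:
servo_tool(moves=[[[0,0,0],[-0.4,-3.8,0],-1],[[0,0,0],[-0.4,-3.8,0],-1],[[0,0,0],[-0.4,-3.8,0],-1],[[0,0,0],[-0.4,-3.8,0],-1],[[0,0,0],[-0.4,-3.8,0],-1]])

```text
time: 18.22
ee_pos: [0.5401, -0.2125, 0.2339]
ee_rot: [-3.14, 0.002, -0.0]
force: [1.9, 0.5, -1.5]
width: 0.0522
```

Emit:
servo_tool(moves=[[[0,0,0],[-0.4,-3.8,0],-1],[[0,0,0],[-0.4,-3.8,0],-1],[[0,0,0],[-0.4,-3.8,0],-1],[[0,0,0],[-0.4,-3.8,0],-1],[[0,0,0],[-0.4,-3.8,0],-1]])

```text
time: 18.63
ee_pos: [0.5201, -0.0226, 0.2342]
ee_rot: [-3.141, 0.002, -0.0]
force: [1.4, -0.1, -0.6]
width: 0.0524
```

Emit:
servo_tool(moves=[[[0,0,0],[-0.4,-3.8,0],-1],[[0,0,0],[-0.4,-3.8,0],-1],[[0,0,0],[-0.4,-3.8,0],-1],[[0,0,0],[0,-0.5,0],-1],[[0,0,0],[0,0,0],-1]])

```text
time: 19.05
ee_pos: [0.5083, 0.0967, 0.2343]
ee_rot: [-3.142, 0.002, 0.003]
force: [-1.6, -0.1, -0.8]
width: 0.0524
```

Emit:
servo_tool(moves=[[[0,0,0],[0,0,0],-1],[[0,0,0],[0,0,0],-1],[[0,0,0],[0,0,0],-1]])

```text
time: 19.3
ee_pos: [0.5094, 0.0934, 0.235]
ee_rot: [3.141, 0.001, -0.002]
force: [0.2, 0.2, -2.0]
width: 0.052
```

Run:
```python
from h import *
i=shot("n"); cv2.imwrite("pics/zn.png",np.hstack([cv2.resize(i["side"][70:210,150:290],None,fx=2.8,fy=2.8,interpolation=cv2.INTER_CUBIC),cv2.resize(i["top"][130:270,160:300],None,fx=2.8,fy=2.8,interpolation=cv2.INTER_CUBIC)]))
s=bot.read_state();print(s["ee_pos"],s["force"],s["ee_rot"],s["width"])
measure(i)
```

```text
[0.50941145 0.09358546 0.23523456] [ 0.42865262 -0.59209907 -0.94212982] [ 3.14153404e+00  2.83708703e-04 -1.71407494e-03] 0.052463778823253926
obj top [ 0.4505 -0.2504] side [ 0.4515 -0.2467] mean [ 0.451  -0.2486] dia 36.5
obj top [ 0.5923 -0.2524] side [ 0.5919 -0.2491] mean [ 0.5921 -0.2508] dia 46.4
```

View pics/zn.png

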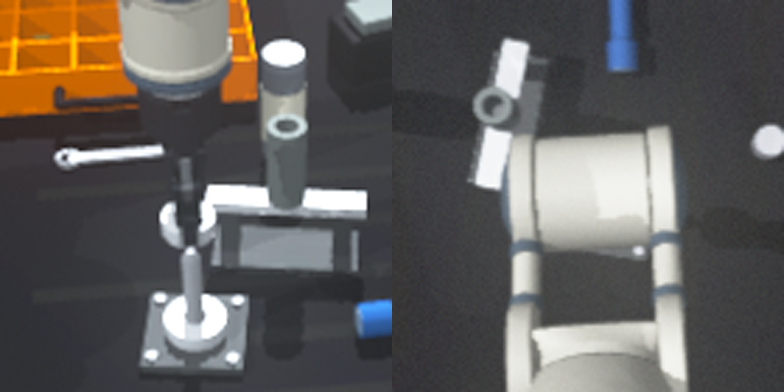

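Emit:
servo_tool(moves=[[[0,0,0],[-0.1,-0.55,0.8],-1],[[0,0,0],[0,0,1],-1],[[0,0,0],[0,0,0.8],-1],[[0,0,0],[0,0,0.5],-1],[[0,0,0],[0,0,0.5],-1]])

```text
time: 19.82
ee_pos: [0.508, 0.1001, 0.1983]
ee_rot: [3.141, 0.001, 0.0]
force: [-0.0, 0.9, -0.8]
width: 0.0524
```

Emit:
servo_tool(moves=[[[0,0,0],[0,0,0.5],-1],[[0,0,0],[0,0,0.5],-1],[[0,0,0],[0,0,0.5],-1],[[0,0,0],[0,0,0.5],-1],[[0,0,0],[0,0,0],-1]])

```text
time: 20.23
ee_pos: [0.5082, 0.0999, 0.1785]
ee_rot: [3.141, 0.001, -0.0]
force: [1.8, -4.1, -4.1]
width: 0.0524
```

Emit:
servo_tool(moves=[[[0,0,0],[0.05,0.13,0],-1],[[0,0,0],[0,0,1],-1],[[0,0,0],[0,0,1],-1],[[0,0,0],[0,0,1],-1],[[0,0,0],[0,0,1],-1]])

```text
time: 20.65
ee_pos: [0.5085, 0.0989, 0.1381]
ee_rot: [-3.142, 0.001, -0.0]
force: [0.4, 0.2, -1.5]
width: 0.0526
```

Emit:
servo_tool(moves=[[[0,0,0],[0,0,0.4],-1],[[0,0,0],[0,0,0],-1],[[0,0,0],[0,0,0],-1]])

```text
time: 20.9
ee_pos: [0.5087, 0.0988, 0.1351]
ee_rot: [3.142, 0.001, -0.0]
force: [0.3, 0.2, -1.3]
width: 0.052
```

Release, then head for ring_47 at (0.592, -0.251).

Emit:
servo_tool(moves=[[[0,0,0],[0,0,0],1],[[0,0,0],[0,0,0],1],[[0,0,0],[0,0,0],1],[[0,0,0],[0,0,0],1],[[0,0,0],[0,0,0],1]])

```text
time: 21.32
ee_pos: [0.5089, 0.0988, 0.1356]
ee_rot: [-3.142, -0.0, -0.0]
force: [0.4, 0.2, 0.1]
width: 0.0857
```

Emit:
servo_tool(moves=[[[0,0,0],[0,0,-2],1],[[0,0,0],[0,0,-4],1],[[0,0,0],[0,0,-4],1],[[0,0,0],[0,0,-4],1],[[0,0,0],[0,0,0],1]])

```text
time: 21.73
ee_pos: [0.5112, 0.0991, 0.2824]
ee_rot: [-3.141, -0.01, 0.0]
force: [2.6, -0.1, 0.8]
width: 0.085
```

Emit:
servo_tool(moves=[[[0,0,0],[0.9,3.8,0],1],[[0,0,0],[0.9,3.8,0],1],[[0,0,0],[0.9,3.8,0],1],[[0,0,0],[0.9,3.8,0],1],[[0,0,0],[0.9,3.8,0],1]])

```text
time: 22.15
ee_pos: [0.5538, -0.093, 0.2755]
ee_rot: [3.142, -0.0, 0.0]
force: [1.1, 0.8, 0.2]
width: 0.0858
```

Emit:
servo_tool(moves=[[[0,0,0],[0.9,3.8,0],1],[[0,0,0],[0.9,3.8,0],1],[[0,0,0],[0.9,3.8,0],1],[[0,0,0],[0.9,3.8,0],1],[[0,0,0],[0.2,0.8,0],1]])

```text
time: 22.57
ee_pos: [0.5924, -0.2567, 0.2752]
ee_rot: [3.14, -0.001, -0.003]
force: [-0.7, 1.2, -0.2]
width: 0.0853
```

Emit:
servo_tool(moves=[[[0,0,0],[0,0,4],1],[[0,0,0],[0,0,4],1],[[0,0,0],[0,0,4],1],[[0,0,0],[0,0,2],1],[[0,0,0],[0,0,0],1]])

```text
time: 22.98
ee_pos: [0.5896, -0.2499, 0.1307]
ee_rot: [-3.138, 0.007, -0.0]
force: [-1.2, 1.0, 0.5]
width: 0.0854
```

Run:
```python
from h import *
i=shot("o"); cv2.imwrite("pics/zo.png",np.hstack([cv2.resize(i["side"][140:340,170:320],None,fx=2.6,fy=2.6,interpolation=cv2.INTER_CUBIC),cv2.resize(i["top"][130:330,220:370],None,fx=2.6,fy=2.6,interpolation=cv2.INTER_CUBIC)]))
s=bot.read_state();print(s["ee_pos"],s["force"],s["ee_rot"],s["width"])
measure(i)
```

```text
[ 0.59182028 -0.25108721  0.13564423] [0.23295787 0.41509144 0.73650073] [-3.14123184e+00  6.11666108e-04  3.46462204e-05] 0.08499992133294777
```

View pics/zo.png

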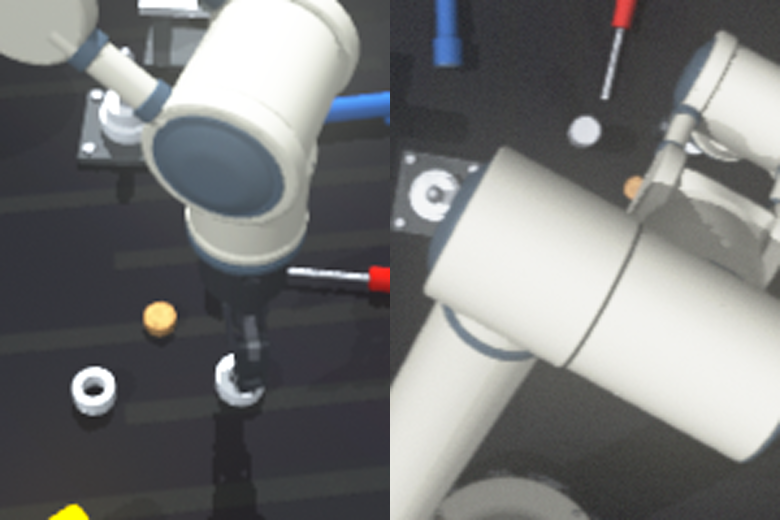

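Emit:
servo_tool(moves=[[[0,0,0],[0,0,2],1],[[0,0,0],[0,0,2],1],[[0,0,0],[0,0,1.2],1],[[0,0,0],[0,0,0.6],1],[[0,0,0],[0,0,0],1]])

```text
time: 23.5
ee_pos: [0.5919, -0.2512, 0.0776]
ee_rot: [-3.142, 0.0, -0.0]
force: [0.1, -0.9, 0.0]
width: 0.085
```

Emit:
servo_tool(moves=[[[0,0,0],[0,0,0],-1],[[0,0,0],[0,0,0],-1],[[0,0,0],[0,0,0],-1],[[0,0,0],[0,0,0],-1],[[0,0,0],[0,0,0],-1]])

```text
time: 23.92
ee_pos: [0.5922, -0.2515, 0.0786]
ee_rot: [3.141, -0.001, -0.0]
force: [-1.4, 1.3, 8.2]
width: 0.0452
```

Emit:
servo_tool(moves=[[[0,0,0],[0,0,0],-1],[[0,0,0],[0,0,0],-1],[[0,0,0],[0,0,-1],-1],[[0,0,0],[0,0,-3],-1],[[0,0,0],[0,0,-3],-1]])

```text
time: 24.33
ee_pos: [0.5911, -0.2509, 0.148]
ee_rot: [-3.14, 0.002, -0.0]
force: [0.2, -0.8, -1.1]
width: 0.0445
```

Emit:
servo_tool(moves=[[[0,0,0],[0,0,-3],-1],[[0,0,0],[0,0,-3],-1],[[0,0,0],[0,0,-3],-1],[[0,0,0],[0,0,0],-1],[[0,0,0],[0,0,0],-1]])

```text
time: 24.75
ee_pos: [0.5923, -0.2515, 0.2399]
ee_rot: [3.14, -0.004, -0.0]
force: [0.2, 0.2, -2.0]
width: 0.0446
```

Run:
```python
from h import *
i=shot("p"); cv2.imwrite("pics/zp.png",cv2.resize(i["side"][160:300,170:320],None,fx=4,fy=4,interpolation=cv2.INTER_CUBIC))
s=bot.read_state();print(s["ee_pos"],s["force"],s["ee_rot"],s["width"])
print((proj("side",s["ee_pos"]+[0,0,-.0675])-[170,160])*4)
```

```text
[ 0.59134385 -0.25097488  0.23708572] [-1.0075881  -0.03337708 -0.92955676] [-3.14124913e+00  6.59332662e-04 -7.18695272e-05] 0.04439989017538929
[375.0803497  354.71311106]
```

View pics/zp.png

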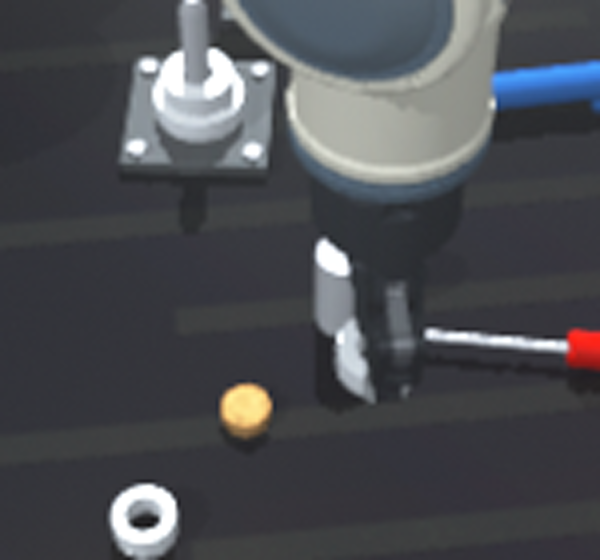

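Emit:
servo_tool(moves=[[[0,0,0],[-0.8,-3.5,0],-1],[[0,0,0],[-0.8,-3.5,0],-1],[[0,0,0],[-0.8,-3.5,0],-1],[[0,0,0],[-0.8,-3.5,0],-1],[[0,0,0],[-0.8,-3.5,0],-1]])

```text
time: 25.27
ee_pos: [0.5504, -0.0746, 0.2361]
ee_rot: [-3.141, 0.003, -0.0]
force: [0.9, -0.1, -1.2]
width: 0.0448
```

Emit:
servo_tool(moves=[[[0,0,0],[-0.8,-3.5,0],-1],[[0,0,0],[-0.8,-3.5,0],-1],[[0,0,0],[-0.8,-3.5,0],-1],[[0,0,0],[-0.8,-3.5,0],-1],[[0,0,0],[-1.1,-3.5,0],-1]])

```text
time: 25.68
ee_pos: [0.5079, 0.1003, 0.2363]
ee_rot: [3.141, 0.002, -0.0]
force: [1.1, -0.5, -1.2]
width: 0.0445
```

Emit:
servo_tool(moves=[[[0,0,0],[0,0,0],-1],[[0,0,0],[0,0,0],-1],[[0,0,0],[0,0,0],-1],[[0,0,0],[0,0,0],-1]])

```text
time: 26.02
ee_pos: [0.5089, 0.098, 0.2368]
ee_rot: [3.141, 0.001, -0.001]
force: [0.4, 0.0, -0.3]
width: 0.0444
```

Run:
```python
from h import *
i=shot("q"); cv2.imwrite("pics/zq.png",cv2.resize(i["side"][90:210,150:290],None,fx=5,fy=5,interpolation=cv2.INTER_CUBIC))
s=bot.read_state();print(s["ee_pos"],s["force"],s["ee_rot"],s["width"])
print((proj("side",s["ee_pos"]+[0,0,-.0675])-[150,90])*5,(proj("side",(.5085,.0985,.128))-[150,90])*5)
measure(i)
```

```text
[0.50901912 0.09782397 0.23709284] [ 0.29646923  1.01688535 -1.47538286] [ 3.14148109e+00  4.91106937e-04 -1.57351165e-03] 0.04450811543050813
[334.25143958 290.40521102] [337.1220426  345.36549982]
obj top [ 0.4508 -0.2504] side [ 0.4515 -0.2467] mean [ 0.4511 -0.2486] dia 36.5
```

View pics/zq.png

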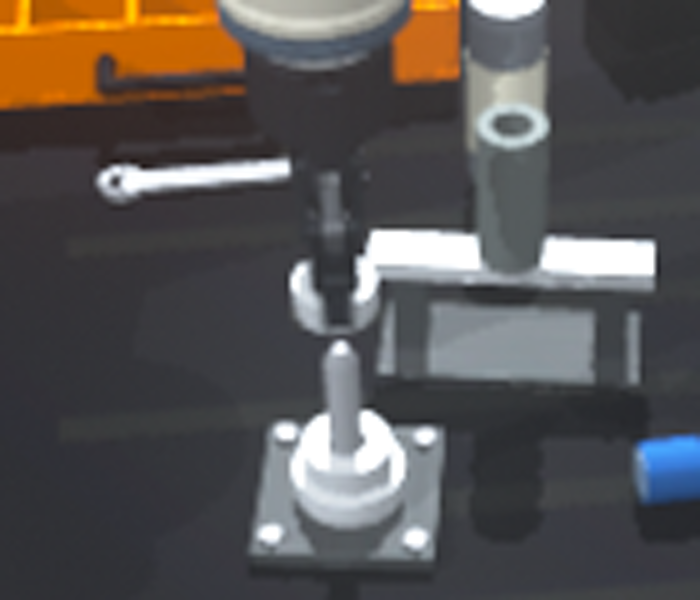

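Emit:
servo_tool(moves=[[[0,0,0],[0,-0.1,1],-1],[[0,0,0],[0,0,1],-1],[[0,0,0],[0,0,0.8],-1],[[0,0,0],[0,0,0.5],-1],[[0,0,0],[0,0,0.5],-1]])

```text
time: 26.53
ee_pos: [0.5085, 0.0997, 0.1983]
ee_rot: [3.142, 0.001, -0.0]
force: [1.2, 0.4, -1.4]
width: 0.0446
```

Emit:
servo_tool(moves=[[[0,0,0],[0,0,0.5],-1],[[0,0,0],[0,0,0.5],-1],[[0,0,0],[0,0,0.5],-1],[[0,0,0],[0,0,0.5],-1],[[0,0,0],[0,0,0],-1]])

```text
time: 26.95
ee_pos: [0.5085, 0.0998, 0.1785]
ee_rot: [3.141, 0.001, -0.0]
force: [1.7, -0.2, -1.4]
width: 0.045
```

Emit:
servo_tool(moves=[[[0,0,0],[0.05,0.1,0.5],-1],[[0,0,0],[0,0,1],-1],[[0,0,0],[0,0,1],-1],[[0,0,0],[0,0,1],-1],[[0,0,0],[0,0,0.8],-1]])

```text
time: 27.37
ee_pos: [0.5089, 0.0988, 0.1349]
ee_rot: [3.142, 0.001, -0.0]
force: [-0.3, -1.1, -0.8]
width: 0.0445
```

Emit:
servo_tool(moves=[[[0,0,0],[0,0,0],-1],[[0,0,0],[0,0,0],-1],[[0,0,0],[0,0,0],-1]])

```text
time: 27.62
ee_pos: [0.5094, 0.0988, 0.1365]
ee_rot: [-3.142, -0.0, -0.0]
force: [0.3, -0.1, -1.0]
width: 0.0444
```

Emit:
servo_tool(moves=[[[0,0,0],[0,0,0],1],[[0,0,0],[0,0,0],1],[[0,0,0],[0,0,0],1],[[0,0,0],[0,0,0],1],[[0,0,0],[0,0,0],1]])

```text
time: 28.03
ee_pos: [0.5094, 0.0988, 0.1365]
ee_rot: [-3.142, -0.0, -0.0]
force: [0.4, 0.7, 0.5]
width: 0.0852
```

Emit:
servo_tool(moves=[[[0,0,0],[0,0,-2],1],[[0,0,0],[0,0,-4],1],[[0,0,0],[0,0,-4],1],[[0,0,0],[0,0,-4],1],[[0,0,0],[0,0,0],1]])

```text
time: 28.45
ee_pos: [0.5117, 0.0991, 0.2833]
ee_rot: [-3.141, -0.01, 0.0]
force: [2.1, 0.4, 1.2]
width: 0.0855
```

Emit:
servo_tool(moves=[[[0,0,0],[-0.6,3.5,0],1],[[0,0,0],[-0.6,3.5,0],1],[[0,0,0],[-0.6,3.5,0],1],[[0,0,0],[-0.6,3.5,0],1],[[0,0,0],[-0.6,3.5,0],1]])

```text
time: 28.87
ee_pos: [0.4787, -0.0776, 0.2765]
ee_rot: [3.141, -0.0, 0.0]
force: [0.8, -0.1, 0.2]
width: 0.0853
```

Emit:
servo_tool(moves=[[[0,0,0],[-0.6,3.5,0],1],[[0,0,0],[-0.6,3.5,0],1],[[0,0,0],[-0.6,3.5,0],1],[[0,0,0],[-0.6,3.5,0],1],[[0,0,0],[-0.4,3.2,0],1]])

```text
time: 29.28
ee_pos: [0.4504, -0.2501, 0.2765]
ee_rot: [3.141, -0.0, -0.001]
force: [-0.0, -0.3, 0.1]
width: 0.0855
```

Emit:
servo_tool(moves=[[[0,0,0],[0,0,4],1],[[0,0,0],[0,0,4],1],[[0,0,0],[0,0,4],1],[[0,0,0],[0,0,2],1],[[0,0,0],[0,0,0],1]])

```text
time: 29.7
ee_pos: [0.4495, -0.2472, 0.1327]
ee_rot: [-3.138, 0.005, -0.0]
force: [-1.9, 1.0, -0.3]
width: 0.0853
```

Run:
```python
from h import *
i=shot("r"); cv2.imwrite("pics/zr.png",np.hstack([cv2.resize(i["side"][140:340,140:290],None,fx=2.6,fy=2.6,interpolation=cv2.INTER_CUBIC),cv2.resize(i["top"][130:330,220:370],None,fx=2.6,fy=2.6,interpolation=cv2.INTER_CUBIC)]))
s=bot.read_state();print(s["ee_pos"],s["force"],s["ee_rot"],s["width"])
measure(i)
```

```text
[ 0.45126386 -0.24815678  0.13658509] [ 0.64113128 -0.57693324  0.08540706] [-3.14098147e+00  8.41666039e-04 -5.23072028e-05] 0.08510825997039154
```

View pics/zr.png

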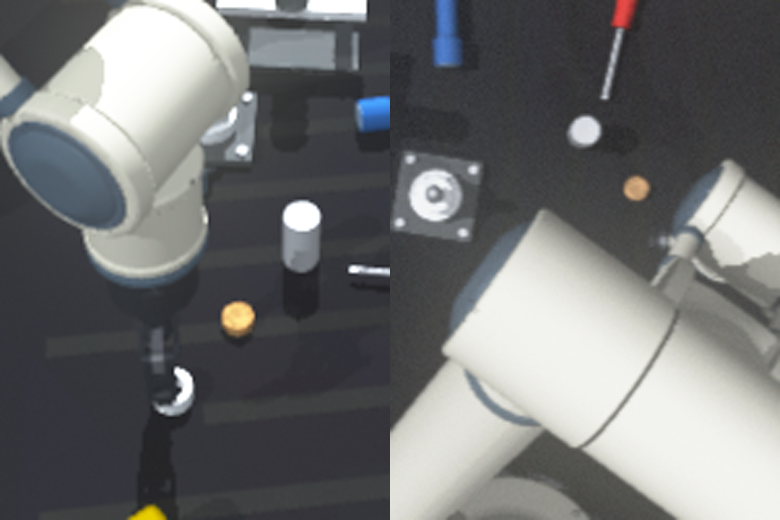

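Emit:
servo_tool(moves=[[[0,0,0],[0,0,2],1],[[0,0,0],[0,0,2],1],[[0,0,0],[0,0,1.2],1],[[0,0,0],[0,0,0.6],1],[[0,0,0],[0,0,0],1]])

```text
time: 30.22
ee_pos: [0.4517, -0.2485, 0.079]
ee_rot: [3.141, -0.001, 0.0]
force: [0.3, -0.4, -0.5]
width: 0.0856
```

Emit:
servo_tool(moves=[[[0,0,0],[0,0,0],-1],[[0,0,0],[0,0,0],-1],[[0,0,0],[0,0,0],-1],[[0,0,0],[0,0,0],-1],[[0,0,0],[0,0,0],-1]])

```text
time: 30.63
ee_pos: [0.4516, -0.2484, 0.0794]
ee_rot: [3.141, -0.001, 0.0]
force: [-2.1, 0.4, 15.4]
width: 0.0376
```

Emit:
servo_tool(moves=[[[0,0,0],[0,0,0],-1],[[0,0,0],[0,0,0],-1],[[0,0,0],[0,0,-1],-1],[[0,0,0],[0,0,-3],-1],[[0,0,0],[0,0,-3],-1]])

```text
time: 31.05
ee_pos: [0.4507, -0.2478, 0.1491]
ee_rot: [-3.14, 0.002, -0.0]
force: [1.0, -0.7, -0.3]
width: 0.038
```

Emit:
servo_tool(moves=[[[0,0,0],[0,0,-3],-1],[[0,0,0],[0,0,-3],-1],[[0,0,0],[0,0,-3],-1],[[0,0,0],[0,0,0],-1],[[0,0,0],[0,0,0],-1]])

```text
time: 31.47
ee_pos: [0.4517, -0.2485, 0.2404]
ee_rot: [3.139, -0.003, -0.0]
force: [0.2, -0.1, -1.2]
width: 0.0379
```

Run:
```python
from h import *
i=shot("s"); cv2.imwrite("pics/zs.png",cv2.resize(i["side"][160:300,140:290],None,fx=4,fy=4,interpolation=cv2.INTER_CUBIC))
s=bot.read_state();print(s["ee_pos"],s["force"],s["ee_rot"],s["width"])
print((proj("side",s["ee_pos"]+[0,0,-.068])-[140,160])*4)
```

```text
[ 0.45087276 -0.24790697  0.23813137] [-0.11114705 -0.2879941  -0.17979374] [-3.14123335e+00  4.69078372e-04 -1.11421052e-04] 0.03787199226696819
[239.93703708 373.11386819]
```

View pics/zs.png

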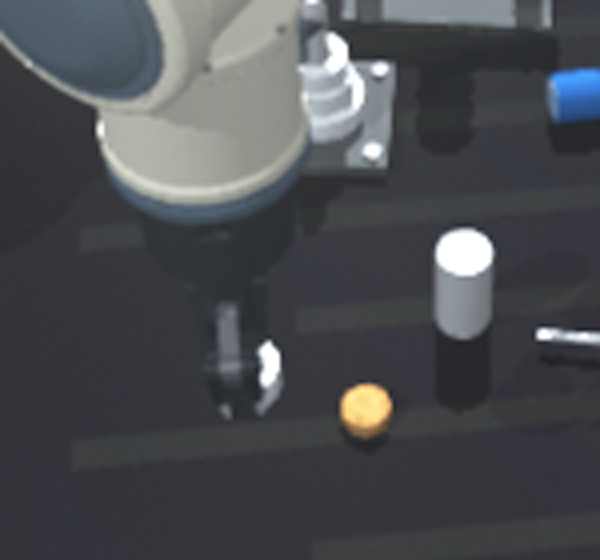

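Emit:
servo_tool(moves=[[[0,0,0],[0.6,-3.5,0],-1],[[0,0,0],[0.6,-3.5,0],-1],[[0,0,0],[0.6,-3.5,0],-1],[[0,0,0],[0.6,-3.5,0],-1],[[0,0,0],[0.6,-3.5,0],-1]])

```text
time: 31.98
ee_pos: [0.4806, -0.0715, 0.2372]
ee_rot: [-3.141, 0.003, -0.001]
force: [0.3, -0.6, -1.1]
width: 0.0381
```

Emit:
servo_tool(moves=[[[0,0,0],[0.6,-3.5,0],-1],[[0,0,0],[0.6,-3.5,0],-1],[[0,0,0],[0.6,-3.5,0],-1],[[0,0,0],[0.6,-3.5,0],-1],[[0,0,0],[0.4,-3.2,0],-1]])

```text
time: 32.4
ee_pos: [0.5088, 0.1009, 0.2371]
ee_rot: [3.141, 0.002, 0.0]
force: [0.8, -0.7, 0.3]
width: 0.0381
```

Emit:
servo_tool(moves=[[[0,0,0],[0,0,0],-1],[[0,0,0],[0,0,0],-1],[[0,0,0],[0,0,0],-1],[[0,0,0],[0,0,0],-1]])

```text
time: 32.73
ee_pos: [0.5089, 0.0979, 0.2378]
ee_rot: [3.141, 0.001, -0.001]
force: [0.4, -0.4, -1.0]
width: 0.0379
```

Run:
```python
from h import *
i=shot("t"); cv2.imwrite("pics/zt.png",cv2.resize(i["side"][90:210,150:290],None,fx=5,fy=5,interpolation=cv2.INTER_CUBIC))
s=bot.read_state();print(s["ee_pos"],s["force"],s["ee_rot"],s["width"])
```

```text
[0.50912689 0.09779218 0.23811966] [-0.19096773 -0.12633135 -0.78708261] [ 3.14147211e+00  6.89687134e-04 -1.58252468e-03] 0.037818754168746596
```

View pics/zt.png

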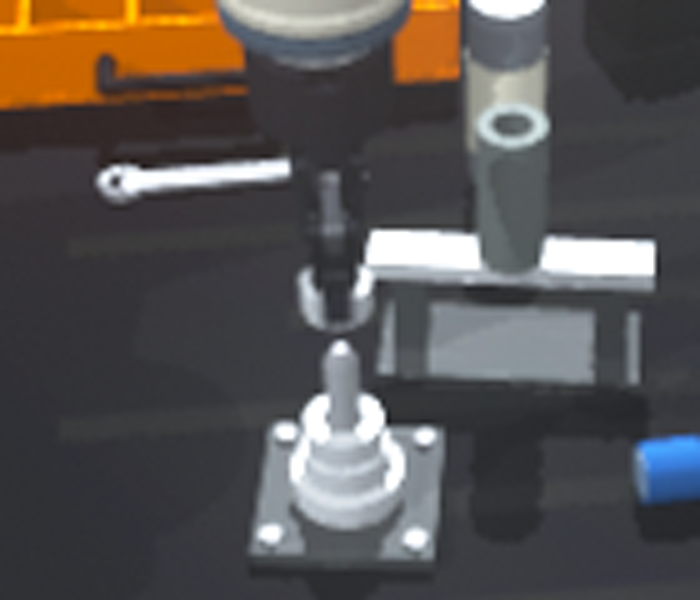

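Emit:
servo_tool(moves=[[[0,0,0],[0,-0.05,1],-1],[[0,0,0],[0,0,1],-1],[[0,0,0],[0,0,0.8],-1],[[0,0,0],[0,0,0.5],-1],[[0,0,0],[0,0,0.5],-1]])

```text
time: 33.25
ee_pos: [0.509, 0.0992, 0.1993]
ee_rot: [3.141, 0.001, -0.0]
force: [-0.3, 0.8, 0.2]
width: 0.0377
```

Emit:
servo_tool(moves=[[[0,0,0],[0,0.05,0.5],-1],[[0,0,0],[0,0,0.5],-1],[[0,0,0],[0,0,0.5],-1],[[0,0,0],[0,0,0.5],-1],[[0,0,0],[0,0,0],-1]])

```text
time: 33.67
ee_pos: [0.509, 0.0988, 0.1795]
ee_rot: [3.142, 0.001, -0.0]
force: [-0.6, -0.2, -0.9]
width: 0.0379
```

Emit:
servo_tool(moves=[[[0,0,0],[0,0,0.8],-1],[[0,0,0],[0,0,0.8],-1],[[0,0,0],[0,0,0.6],-1],[[0,0,0],[0,0,0],-1],[[0,0,0],[0,0,0],-1]])

```text
time: 34.08
ee_pos: [0.5091, 0.0988, 0.1579]
ee_rot: [3.142, 0.001, -0.0]
force: [0.4, 0.4, 0.0]
width: 0.0376
```

Now down to just above the stack, then release, retreat and look.

Emit:
servo_tool(moves=[[[0,0,0],[0,0,0.4],-1],[[0,0,0],[0,0,0],-1],[[0,0,0],[0,0,0],1],[[0,0,0],[0,0,0],1],[[0,0,0],[0,0,0],1]])

```text
time: 34.5
ee_pos: [0.5094, 0.0988, 0.1546]
ee_rot: [-3.142, -0.0, -0.0]
force: [-0.1, 0.2, 0.7]
width: 0.073
```

Emit:
servo_tool(moves=[[[0,0,0],[0,0,0],1],[[0,0,0],[0,0,-2],1],[[0,0,0],[0,0,-4],1],[[0,0,0],[0,0,-4],1],[[0,0,0],[0,0,-3],1]])

```text
time: 34.92
ee_pos: [0.5094, 0.0988, 0.2873]
ee_rot: [-3.141, -0.002, -0.0]
force: [1.1, -0.0, 0.8]
width: 0.0851
```

Emit:
servo_tool(moves=[[[0,0,0],[1.7,3.8,0],1],[[0,0,0],[1.7,3.8,0],1],[[0,0,0],[1.7,3.8,0],1],[[0,0,0],[0,0,0],1],[[0,0,0],[0,0,0],1]])

```text
time: 35.33
ee_pos: [0.5608, -0.0171, 0.2843]
ee_rot: [3.141, -0.0, -0.003]
force: [-0.0, 0.4, -0.0]
width: 0.0853
```

Run:
```python
from h import *
i=shot("u"); cv2.imwrite("pics/zu.png",np.hstack([cv2.resize(i["side"][120:260,170:310],None,fx=2.8,fy=2.8,interpolation=cv2.INTER_CUBIC),cv2.resize(i["top"][130:270,180:320],None,fx=2.8,fy=2.8,interpolation=cv2.INTER_CUBIC)]))
s=bot.read_state();print(s["ee_pos"],s["force"],s["ee_rot"],s["width"])
# cap top face in top view (bright)
g=i["top"].mean(2)
sub=g[168:192,282:306]; print(sub.astype(int)[4:20,2:22])
```

```text
[ 0.55990432 -0.01498539  0.28423133] [-0.13479128  1.34830667 -0.57586645] [-3.14128030e+00  6.31155215e-04 -5.37678459e-04] 0.08534761905173796
[[236 237 234 235 234 234 234 234 234 233 234 233 232 228 193 180 220 231
  233 233]
 [236 237 237 237 237 235 236 236 235 235 235 235 235 226 190 185 224 233
  235 235]
 [238 238 238 238 238 237 238 237 237 237 237 236 235 228 189 190 226 235
  236 235]
 [239 239 239 238 238 238 238 237 237 237 238 237 237 229 186 193 230 236
  237 237]
 [239 239 238 239 239 239 239 238 238 238 238 238 237 225 177 196 232 238
  238 237]
 [239 239 240 239 239 238 239 239 240 239 239 238 237 220 169 198 234 239
  238 238]
 [239 240 239 239 239 239 239 239 239 239 239 238 238 215 170 209 235 239
  238 238]
 [239 239 239 239 238 239 239 239 239 239 239 239 237 209 178 221 236 239
  239 239]
 [238 239 239 239 239 239 238 239 238 239 239 239 236 204 183 224 238 239
  240 239]
 [238 238 238 238 238 238 239 238 238 239 239 238 232 194 185 227 238 240
  239 239]
 [237 238 239 238 238 238 238 238 238 239 238 238 231 190 187 230 238 239
  239 238]
 [237 237 237 237 237 237 238 237 237 237 238 237 226 176 198 233 239 238
  238 238]
 [236 237 236 237 237 238 237 237 238 238 237 236 218 171 205 234 238 238
  238 238]
 [235 235 236 236 236 236 236 236 236 237 237 235 212 171 209 235 238 237
  237 237]
 [234 234 234 234 235 235 236 236 235 236 236 234 207 177 218 234 237 237
  237 237]
 [234 232 234 234 234 234 235 235 235 235 234 229 191 184 221 235 236 237
  237 236]]
```

View pics/zu.png

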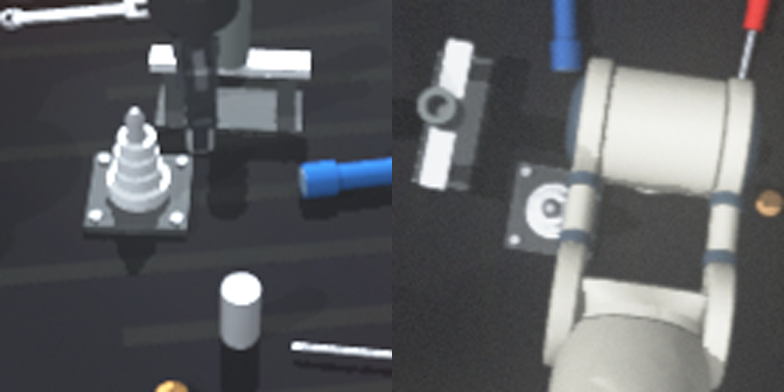

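Run:
```python
from h import *
s=cv2.imread("pics/side_u.png").mean(2); 
m=(s[205:255,240:275]>225).astype(np.uint8); cs,_=cv2.findContours(m,0,cv2.CHAIN_APPROX_NONE)
c=max(cs,key=cv2.contourArea)[:,0]+[240,205]; e=cv2.fitEllipse(c); print(e,cv2.boundingRect(c),onz("side",*e[0],.072))
t=cv2.imread("pics/top0.png").mean(2); m=(t[165:195,280:310]>190).astype(np.uint8); cs,_=cv2.findContours(m,0,cv2.CHAIN_APPROX_NONE)
c=max(cs,key=cv2.contourArea)[:,0]+[280,165]; e=cv2.fitEllipse(c); print(e,onz("top",*e[0],.072))
```

```text
((255.70846557617188, 222.89016723632812), (10.258809089660645, 13.230953216552734), 91.2613754272461) (249, 218, 14, 11) [ 0.5941569  -0.09915243  0.072     ]
((294.57647705078125, 179.6610107421875), (9.306673049926758, 9.689995765686035), 54.05409240722656) [ 0.59323265 -0.09862487  0.072     ]
```

Emit:
servo_tool(moves=[[[0,0,0],[1.1,2.8,0],1],[[0,0,0],[1.1,2.8,0],1],[[0,0,0],[1.1,2.7,0],1],[[0,0,0],[0,0,3],1],[[0,0,0],[0,0,3],1]])

```text
time: 35.85
ee_pos: [0.5943, -0.0985, 0.225]
ee_rot: [3.141, -0.004, -0.0]
force: [0.5, 0.4, -1.6]
width: 0.0856
```

Emit:
servo_tool(moves=[[[0,0,0],[0,0,3],1],[[0,0,0],[0,0,0],1],[[0,0,0],[0,0,0],1],[[0,0,0],[0,0,0],1]])

```text
time: 36.18
ee_pos: [0.5938, -0.0975, 0.1959]
ee_rot: [3.141, -0.001, 0.001]
force: [-0.2, 0.6, 0.1]
width: 0.0853
```

Emit:
servo_tool(moves=[[[0,0,0],[0,0.12,2.5],1],[[0,0,0],[0,0,2.5],1],[[0,0,0],[0,0,2],1],[[0,0,0],[0,0,1],1],[[0,0,0],[0,0,0],1]])

```text
time: 36.6
ee_pos: [0.5932, -0.0991, 0.1142]
ee_rot: [-3.141, 0.001, 0.0]
force: [-0.5, 0.1, -0.2]
width: 0.085
```

Emit:
servo_tool(moves=[[[0,0,0],[0,0,0],-1],[[0,0,0],[0,0,0],-1],[[0,0,0],[0,0,0],-1],[[0,0,0],[0,0,0],-1],[[0,0,0],[0,0,0],-1]])

```text
time: 37.02
ee_pos: [0.5939, -0.0994, 0.1156]
ee_rot: [3.141, -0.002, -0.0]
force: [-0.8, 1.5, 9.3]
width: 0.0365
```

Emit:
servo_tool(moves=[[[0,0,0],[0,0,0],-1],[[0,0,0],[0,0,0],-1],[[0,0,0],[0,0,-1],-1],[[0,0,0],[0,0,-3],-1],[[0,0,0],[0,0,-3],-1]])

```text
time: 37.43
ee_pos: [0.5926, -0.0992, 0.1851]
ee_rot: [-3.141, 0.002, -0.0]
force: [1.1, -0.7, -0.8]
width: 0.0365
```

Emit:
servo_tool(moves=[[[0,0,0],[0,0,-3],-1],[[0,0,0],[0,0,-3],-1],[[0,0,0],[0,0,-2],-1],[[0,0,0],[0,0,0],-1],[[0,0,0],[0,0,0],-1]])

```text
time: 37.85
ee_pos: [0.5935, -0.0995, 0.266]
ee_rot: [3.141, -0.003, -0.0]
force: [0.5, 0.1, -1.1]
width: 0.0367
```

Run:
```python
from h import *
i=shot("v"); cv2.imwrite("pics/zv.png",cv2.resize(i["side"][110:250,170:310],None,fx=4,fy=4,interpolation=cv2.INTER_CUBIC))
s=bot.read_state();print(s["ee_pos"],s["force"],s["ee_rot"],s["width"])
```

```text
[ 0.59273867 -0.09927984  0.26383513] [-0.29920389  0.52249558 -1.4124558 ] [-3.14127349e+00  1.13148241e-03 -1.53309912e-04] 0.03648530829157841
```

View pics/zv.png

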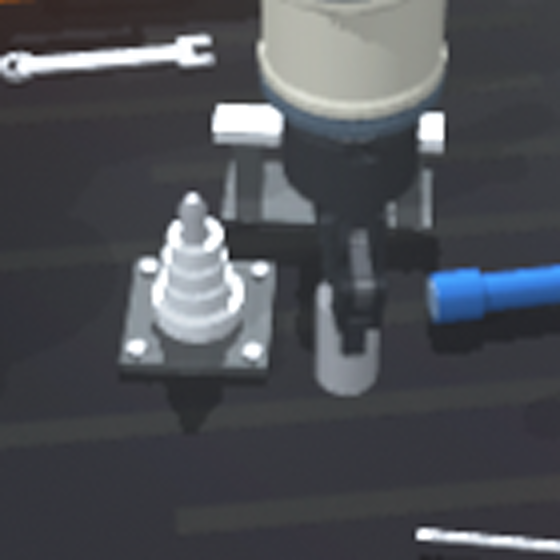

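Emit:
servo_tool(moves=[[[0,0,0],[-1.4,-3.3,-0.2],-1],[[0,0,0],[-1.4,-3.3,-0.2],-1],[[0,0,0],[-1.4,-3.3,0],-1],[[0,0,0],[-1.4,-3.3,0],-1],[[0,0,0],[-1.4,-3.3,0],-1]])

```text
time: 38.37
ee_pos: [0.5218, 0.0668, 0.2672]
ee_rot: [3.142, 0.002, -0.001]
force: [1.8, 0.2, 0.1]
width: 0.0362
```

Emit:
servo_tool(moves=[[[0,0,0],[-1.4,-3.3,0],-1],[[0,0,0],[0,0,0],-1],[[0,0,0],[0,0,0],-1],[[0,0,0],[0,0,0],-1],[[0,0,0],[0,0,0],-1]])

```text
time: 38.78
ee_pos: [0.5095, 0.0979, 0.2679]
ee_rot: [3.141, 0.001, -0.001]
force: [0.4, 0.9, -1.1]
width: 0.0363
```

Run:
```python
from h import *
i=shot("w"); cv2.imwrite("pics/zw.png",cv2.resize(i["side"][80:210,150:290],None,fx=4,fy=4,interpolation=cv2.INTER_CUBIC))
s=bot.read_state();print(s["ee_pos"],s["force"],s["ee_rot"],s["width"])
```

```text
[0.50964361 0.09772384 0.26804369] [ 0.57725482 -0.1955038  -1.5283381 ] [ 3.14146825e+00  4.46068456e-04 -1.42502796e-03] 0.036628288968965465
```

View pics/zw.png

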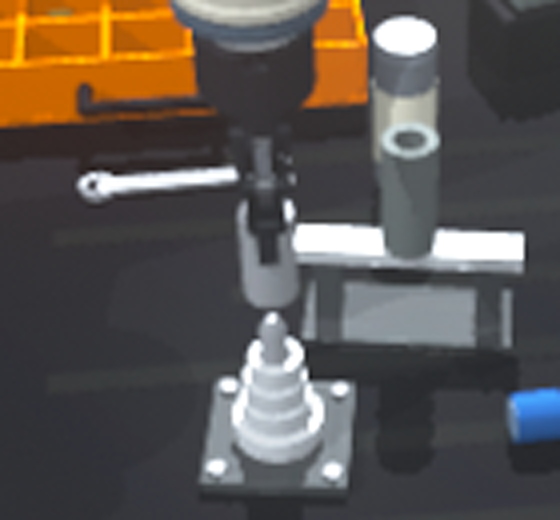

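Emit:
servo_tool(moves=[[[0,0,0],[-0.05,-0.03,1],-1],[[0,0,0],[0,0,1],-1],[[0,0,0],[0,0,0.6],-1],[[0,0,0],[0,0,0.6],-1],[[0,0,0],[0,0,0.5],-1]])

```text
time: 39.3
ee_pos: [0.5087, 0.0987, 0.2306]
ee_rot: [3.141, 0.001, -0.0]
force: [0.2, -0.8, -1.2]
width: 0.0362
```

Emit:
servo_tool(moves=[[[0,0,0],[0,0,0.5],-1],[[0,0,0],[0,0,0.5],-1],[[0,0,0],[0,0,0.5],-1],[[0,0,0],[0,0,0],-1],[[0,0,0],[0,0,0],-1]])

```text
time: 39.72
ee_pos: [0.5086, 0.0988, 0.2161]
ee_rot: [3.141, 0.001, -0.0]
force: [0.7, -3.4, -3.3]
width: 0.0362
```

Emit:
servo_tool(moves=[[[0,0,0],[0.05,0.08,0.4],-1],[[0,0,0],[0,0,0.2],-1],[[0,0,0],[0,0,0.1],-1],[[0,0,0],[0,0,0],-1],[[0,0,0],[0,0,0],-1]])

```text
time: 40.13
ee_pos: [0.5093, 0.0982, 0.2094]
ee_rot: [-3.141, -0.0, -0.0]
force: [1.0, -0.7, -1.5]
width: 0.0363
```

Emit:
servo_tool(moves=[[[0,0,0],[0,0,0.1],-1],[[0,0,0],[0,0,0],-1],[[0,0,0],[0,0,0],-1]])

```text
time: 40.38
ee_pos: [0.5093, 0.0981, 0.2084]
ee_rot: [-3.142, -0.0, -0.0]
force: [-0.6, 0.1, -2.2]
width: 0.0364
```

Emit:
servo_tool(moves=[[[0,0,0],[0,0,0.1],-1],[[0,0,0],[0,0,0],-1],[[0,0,0],[0,0,0],-1]])

```text
time: 40.63
ee_pos: [0.5095, 0.0981, 0.2077]
ee_rot: [-3.142, -0.001, -0.0]
force: [0.1, -0.2, 5.5]
width: 0.0365
```

Emit:
servo_tool(moves=[[[0,0,0],[0,0,0.1],-1],[[0,0,0],[0,0,0],-1],[[0,0,0],[0,0,0],-1]])

```text
time: 40.88
ee_pos: [0.5101, 0.0981, 0.2074]
ee_rot: [-3.141, -0.002, 0.0]
force: [-2.3, 0.1, 18.6]
width: 0.0366
```

The cap contacts the top ring at the expected height: TCP at 0.2075, so its underside is at about 0.092. I release and retreat.

Emit:
servo_tool(moves=[[[0,0,0],[0,0,-0.1],-1],[[0,0,0],[0,0,0],0.1],[[0,0,0],[0,0,0],1],[[0,0,0],[0,0,0],1],[[0,0,0],[0,0,0],1]])

```text
time: 41.3
ee_pos: [0.5092, 0.0981, 0.2072]
ee_rot: [3.142, 0.0, -0.0]
force: [0.1, -0.0, -0.7]
width: 0.081
```

Emit:
servo_tool(moves=[[[0,0,0],[0,0,0],1],[[0,0,0],[0,0,-2],1],[[0,0,0],[0,0,-4],1],[[0,0,0],[0,0,-4],1],[[0,0,0],[0,0,-2],1]])

```text
time: 41.72
ee_pos: [0.51, 0.0982, 0.3315]
ee_rot: [-3.141, -0.004, -0.0]
force: [0.6, 1.0, 0.7]
width: 0.0853
```

Emit:
servo_tool(moves=[[[0,0,0],[-0.6,3.8,0],1],[[0,0,0],[-0.6,3.8,0],1],[[0,0,0],[-0.6,3.8,0],1],[[0,0,0],[-0.6,3.8,0],1],[[0,0,0],[-0.6,3.8,0],1]])

```text
time: 42.13
ee_pos: [0.4786, -0.0934, 0.3274]
ee_rot: [3.142, -0.0, 0.0]
force: [1.9, -0.3, -0.1]
width: 0.0853
```

Emit:
servo_tool(moves=[[[0,0,0],[-0.6,3.8,0],1],[[0,0,0],[-0.6,3.8,0],1],[[0,0,0],[-0.6,3.8,0],1],[[0,0,0],[-0.6,3.8,0],1],[[0,0,0],[-0.6,3.8,0],1]])

```text
time: 42.55
ee_pos: [0.4485, -0.2837, 0.3274]
ee_rot: [-3.142, -0.0, -0.0]
force: [0.9, -0.1, 0.0]
width: 0.0855
```

Run:
```python
from h import *
i=shot("x"); cv2.imwrite("pics/zx.png",np.hstack([cv2.resize(i["side"][90:290,150:300],None,fx=2.6,fy=2.6,interpolation=cv2.INTER_CUBIC),cv2.resize(i["top"][120:320,150:300],None,fx=2.6,fy=2.6,interpolation=cv2.INTER_CUBIC)]))
s=bot.read_state();print(s["ee_pos"],s["force"],s["width"])
```

```text
[ 0.44845778 -0.28664148  0.3271833 ] [-0.18480799  0.16686405  0.50563213] 0.08523359521607193
```

View pics/zx.png

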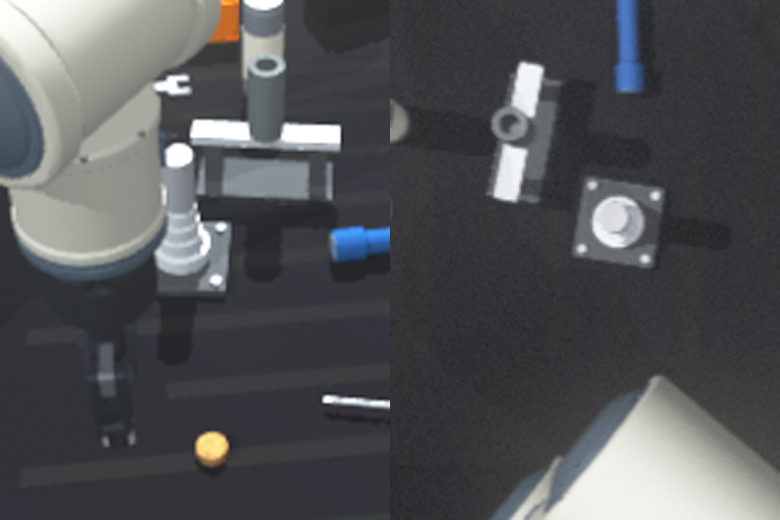

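View pics/side_x.png

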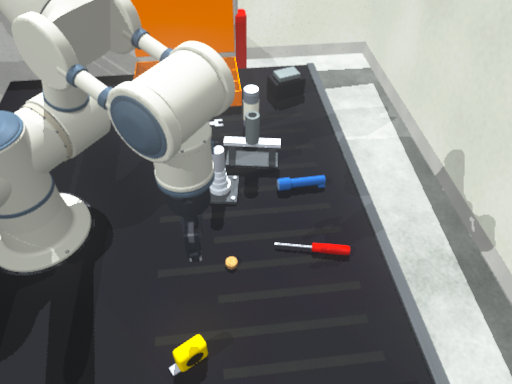

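The cap sits upright on the stepped stack (side view about (220,150) to (220,190)), the sleeve stands on the rail, and nothing else has moved. No fifth ring is visible. I hand it in.

Run:
```python
from h import *
a=cv2.imread("pics/top0.png");b=read_camera("top"); 
hs=lambda im,lo,hi:cv2.inRange(cv2.cvtColor(im,cv2.COLOR_BGR2HSV),lo,hi)
for n,lo,hi,(x,y,w,h) in(("torch",(100,120,60),(130,255,255),(225,100,30,65)),("foot",(8,60,120),(25,255,255),(305,192,20,20)),("driver",(0,150,80),(8,255,255),(295,105,30,50))):
    f=lambda im:[round(k,1) for k in cv2.connectedComponentsWithStats(hs(im[y:y+h,x:x+w],lo,hi))[3][-1]]
    print(n,f(a),f(b))
print(bot.close_job())
```

```text
torch [np.float64(16.0), np.float64(34.5)] [np.float64(16.0), np.float64(34.6)]
foot [np.float64(9.3), np.float64(10.0)] [np.float64(9.1), np.float64(10.0)]
driver [np.float64(16.2), np.float64(21.0)] [np.float64(16.3), np.float64(21.3)]
the job is handed in; nothing more can be done
None
```

The job is done and handed in at about 43 s; the hand-in gave no verdict. I pulled the sleeve off the stud and stood it upright on the middle of the rail. I then threaded the four rings I found (68, 54, 47 and 40) onto the stud, widest at the bottom. ring_61 was not in view. The cap went on last.

**Stack:** in the last pictures from both cameras the rings lie flat in order. The cap stands upright on the top ring. It made contact with its underside at about 92 mm, as expected for four rings.

**Sleeve:** it stands upright and centred on the rail.

**Other things:** the torch, foot and screwdriver are within 0.3 px of where they started. I judged the rest by eye only.

**Disagreements:**
- The two cameras differed by a steady 3 mm or so in y, so I averaged them.
- The finger opening read 0.5 to 3 mm under each nominal diameter.
- ring_68 and ring_54 were released with about 47 mm and 27 mm still to slide down the stud, because the gripper's body could not go lower over it. ring_47 dropped about 5 mm. All three landed flat.
- Side contact on the stud was brief and about 4 N. No wrist force I saw passed 20 N.

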